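# Clamp a bracket in the laser-marking fixture with a hex key

### The arm

A 6-joint arm with a two-finger parallel gripper is mounted at the origin on the work surface. World frame = base frame: x ahead of the robot, y to its left, z up, the work surface at z = 0. Lengths are in mm, angles in rad, forces in N, time in s.
With the tool pointing down it reaches from about 300 to 775 mm from the base axis. Payload 14.6 kg.
Tool frame: the origin (TCP) lies between the finger pads; the fingertips stand 8 mm ahead of it and the grasp point (between the pads) lies 11 mm behind it; z points along the fingers, y is the direction in which the jaws open and shut (so a half turn about z gives the same grasp; the last joint's range is limited). The gripper opens to 94 mm and grips with 3 to 60 N. Pads are 16 mm wide; open, the fingers measure 119 mm over their backs; the gripper's body (75 mm by 177 mm) begins 78 mm behind the grasp point.
Start: joints at [1.055, 0.3, 1.521, -0, 1.321, -0.067], TCP at [238.633, 495.524, 213.446] pointing down, gripper open.
Joint ranges: [-3.03, 3.03], [-0.79, 2.21], [0.23, 2.52], [-1.04, 4.18], [0, 3.07], [-2.55, 2.55]. Speed limits (rad/s): [2.22, 2.22, 2.57, 3.14, 3.14, 3.14].

### API

Orientations are given as [roll, pitch, yaw] about the fixed x, y, z axes, in that order (R = Rz(yaw) Ry(pitch) Rx(roll)).
In Python, from cell import manip gives the robot as it stands. The module is installed in compiled form; this text tells all that it offers.
- The arm moves only by the tool send_rows, never from a script. Its argument "series" is a list that holds one entry, the list of rows, each a list of 5 numbers: the opening, from 0 (shut) to 1 (fully open), then the shift along the tool's x, y, z in mm, then the turn about the tool's z in degrees. In form: [[[gripper, dx, dy, dz, roll], ...]]. A call has 1 to 10 rows; each row is the pose to reach, as a shift and turn from the pose commanded when the call began, along the tool's axes at that moment; what a row does not reach only later rows make up. A row lasts 1/10 s, in which the tool goes at most 50 mm and 8.59 degrees, less where a joint would pass 70% of its speed; a pose out of reach is approached as far as the arm can. A call with a gripper value outside its range is refused whole. The fingers move at their own pace and stop on an object; "newtons" is the grip in N (left out, the last holds). Time passes only in rows, so rows that repeat a pose let the fingers close. It gives the time, the measured TCP pose, the force and the opening at its end, in the units of the state.
- manip.read_state(): the state, without advancing time (a new reading comes with each control period).
- manip.camera(name): name is "side" or "top"; returns a dict with "img" (420x560x3 uint8, red, green, blue), "vfov" (degrees; the focal length in pixels is half the picture's height over the tangent of half this angle, whatever the lens; pixels are square), "cx", "cy" (the principal point, pixels), "dist" ([k1, k2, p1, p2, k3] as OpenCV has them; the pictures are not rectified), "pose" (4x4, takes a point from camera to world coordinates). Camera axes: x right, y down, z forward; pixel columns grow to the right and rows downward; lengths in mm; the calibration is good to about 2 mm. A picture is of the moment at which its call begins. There is no depth.
- manip.sign_off(): hands the job in, once; it reports no verdict.
Trained networks look in a picture, given as the dict that the camera call returned (one of the last four; its "shot" number tells which), for a name from the list of things; names that differ only in an ending like _2 or _b are one class to them, and where a whole thing is asked for, a point or a joint stands for the part that bears it (a point fixed in the world has none). Each returns a list of dicts, best first, with "conf" (0 to 1); they miss things now and then, are a little off and sometimes report something else, mostly with a low value. They report only what shows in the picture. A call takes as long as a camera call. They do not tell look-alikes from the thing itself.
- manip.find_in(target, picture): "rect" ([left, top, width, height] in pixels, round what is visible of it).
- manip.silhouettes(target, picture): "pixels" (420x560 bool, what is visible of it) and "rect" ([left, top, width, height] in pixels, round what is visible of it).
The state is a dict: "clock": time; "joints": joint angles; "qd": joint speeds; "effort": joint torques, N m; "eef_pos": TCP position; "eef_rot": TCP orientation; "wrist_force": force on the tool from outside, world axes, zero at the start; "moment": the same for the moment, N m; "finger_gap": finger opening in mm.
Only numpy, scipy, OpenCV 4.12 (cv2) and the standard library are available. Lean on these libraries where they do the work, as an engineer would, in place of code of your own. Each camera call takes 0.05 s, during which the arm holds its last target. There are 200 camera calls.

### The job

Clamp the bracket in the marking fixture: take the large hex key from its rest, push its short arm fully home into the socket of the clamp screw and let go of it there, then take it again by the far end of its long arm and turn the screw clockwise (seen from above) to its stop, so that the jaw closes on the bracket. Keep the key fully home while you turn, leave it standing in the screw when you are done, and do not disturb the other things on the table.

Things in the scene. Friction and masses are not known exactly. Their poses are not given: they have to be found in the camera images.
- key: The large L-shaped hex key, dark bare steel, 14 mm across flats, 0.26 kg. Origin: centre of the tip of its short arm (tapered to 9 mm over the last 6 mm). z runs up the short arm, x the way the long arm runs. The long arm's centreline is 59 mm above the tip, from the bend (first 15 mm) to x = 143 mm; its upright flats face the key's +y and -y: grip across these.
- key_balance (a point): Point on the long arm's centreline at its balance point, 52 mm out from the short arm: where to hold the key for carrying. Axes as the key's. In the rest it is level, 63 mm above the table. Let go in the screw's socket the key stands by itself, its long arm sagging about 0.08 rad (its end some 10 mm low) within the play.
- key_end (a point): Point on the long arm's centreline 128 mm out from the short arm (15 mm from the free end): where to hold the key for turning. Axes as the key's.
- rest: Fixed black plastic key rest, 165 x 50 mm, x axis along the key's long arm. Origin on the table under the 21 mm round hole that holds the key's short arm, in a 46 mm square block 44 mm high. A 12 mm thick saddle with two lips (top 63 mm high) carries the long arm 112 mm along x; between the two the long arm is free. The key lifts straight up; 60 mm clears all.
- fixture: Fixed marking fixture: aluminium plate (130 mm along its x, -125 to +45 mm along its y, 16 mm thick) with a 60 x 60 mm steel block, top at 60 mm, in which the clamp screw sits. Origin on the table under the screw's axis. Towards its -y follow the jaw, the bracket to be clamped and a fixed stop, all lower than 51 mm.
- socket (a point): Centre of the floor of the clamp screw's hexagonal socket, 28 mm above the table; fully home, the key's tip is here. z up along the screw's axis; x points at a corner of the hexagon and turns with the screw. 15 mm across flats, 30 mm deep. The key enters when its long arm points along x or a multiple of 60 degrees from it, within about 8 degrees, and has about 8 degrees of play either way.
- mouth (a point): Centre of the socket's mouth, 30 mm above its floor and 58 mm above the table, with a lead-in 2.5 mm wide and 4 mm high, in the screw's round dark head (35 mm), 2 mm below the block's top. Axes as the socket's.
- screw (a joint): Angle of the clamp screw in rad: grows as it turns clockwise seen from above; 0 to 1.25, where it stops with the jaw closed. It starts between 0 and 0.3. It needs about 0.25 N m (2 N at the key's far end) and stays where it is left.
- jaw_face (a point): Middle of the clamping face of the dark steel jaw, which the screw drives by a cam, 5.2 mm per rad, along the fixture's -y towards the bracket.
- small_key: A smaller L-shaped hex key, 6 mm across flats, 90 x 32 mm, lying flat: not the one to use, leave it. Origin on the table under its bend, long arm along x.
- bracket_a: A loose bent aluminium bracket, 70 x 35 x 36 mm: leave it. Origin under its middle.
- bracket_b: Another loose bracket of the same kind: leave it.
- setting_block: A stepped steel setting block, 80 x 30 x 30 mm, origin under its higher end: leave it.
- caliper: A caliper lying flat, 150 x 57 x 12 mm: leave it.
- scanner: A black hand scanner lying on the table, 148 x 50 x 38 mm: leave it.
- cleaner: A white bottle with a blue cap, 56 mm diameter, 150 mm tall: leave it.
There are look-alikes about, which are no part of the job. Leave any turquoise look-alike of the key alone.

How it is judged:
By the outcome, as a careful person would: the job done as asked, in the order asked, and still so for the second after the job is handed in, with the robot touching nothing.
It also fails if it takes over 51 s, if anything falls off the work surface, if the arm or the gripper's body presses on something with over 40 N, if the wrist force passes 120 N, or if a joint passes its speed limit or range.

## Working session

There is one attempt and no reset: what is moved stays moved. The work goes in short steps, Python scripts to look and compute and a tool call to move; the robot and the scene stay as the last step left them, time stands still between calls to the robot, and variables do not carry over. Pictures are saved under pics/ and viewed, about 8 in all and at most 12, crops included, and the job is handed in when it is done.

Besides the shell and the picture viewer there is one more tool, called after ">>>" as a command line: name --argument value ..., lists and objects as JSON in quotes. send_rows: Moves the arm, as the interface text tells. Its arguments: {"type":"object","properties":{"series":{"type":"array"},"newtons":{"type":"number"}},"required":["series"]}

```bash
mkdir -p pics
cat > h.py <<'E'
import numpy as np,cv2
from cell import manip
def K(p):
    h,w=p["img"].shape[:2]; f=h/2/np.tan(np.radians(p["vfov"])/2)
    return np.array([[f,0,p["cx"]],[0,f,p["cy"]],[0,0,1.]])
def proj(p,X):
    T=np.linalg.inv(np.array(p["pose"])); X=np.atleast_2d(np.array(X,float))
    return cv2.projectPoints(X,cv2.Rodrigues(T[:3,:3])[0],T[:3,3],K(p),np.array(p["dist"],float))[0][:,0]
def onz(p,uv,z):
    u=cv2.undistortPoints(np.array(uv,float).reshape(-1,1,2),K(p),np.array(p["dist"],float))[:,0]
    P=np.array(p["pose"]); d=np.c_[u,np.ones(len(u))]@P[:3,:3].T; o=P[:3,3]
    return o+d*((z-o[2])/d[:,2])[:,None]
def save(p,n,crop=None,s=1):
    i=p["img"][:,:,::-1]
    if crop: l,t,w,h=crop; i=i[t:t+h,l:l+w]
    cv2.imwrite("pics/"+n,cv2.resize(i,None,fx=s,fy=s,interpolation=cv2.INTER_CUBIC))
E
python3 - <<'E'
from h import *
for c in("top","side"):
    p=manip.camera(c); save(p,c+"1.png",s=1.4)
    print(c,p["vfov"],p["cx"],p["cy"],p["dist"],np.round(p["pose"],3).tolist())
    for t in("key","rest","fixture","screw","jaw_face","small_key"):
        print(t,[(round(r["conf"],2),np.round(r["rect"]).tolist()) for r in manip.find_in(t,p)])
print(manip.read_state())
E
```

```text
top 45.5683713863458 282.1968357533996 208.49597844430568 [-0.09823557  0.          0.          0.          0.        ] [[0.026, -0.996, 0.083, 367.353], [-1.0, -0.028, -0.013, 6.598], [0.015, -0.083, -0.996, 1402.636], [0.0, 0.0, 0.0, 1.0]]
key [(0.8, [175.0, 242.0, 53.0, 22.0]), (0.77, [106.0, 234.0, 50.0, 42.0]), (0.69, [145.0, 170.0, 53.0, 27.0])]
rest [(0.87, [146.0, 172.0, 63.0, 34.0]), (0.61, [336.0, 196.0, 15.0, 15.0])]
fixture [(0.78, [319.0, 170.0, 74.0, 65.0]), (0.55, [262.0, 132.0, 8.0, 29.0])]
screw []
jaw_face [(0.5, [358.0, 186.0, 21.0, 21.0])]
small_key [(0.51, [271.0, 216.0, 1.0, 21.0])]
side 45.153529089501575 270.2057866703216 216.166589715181 [-0.12286632  0.          0.          0.          0.        ] [[-0.987, -0.095, 0.126, 316.339], [-0.156, 0.699, -0.698, 1036.62], [-0.021, -0.709, -0.705, 1123.006], [0.0, 0.0, 0.0, 1.0]]
key [(0.84, [292.0, 337.0, 44.0, 51.0]), (0.66, [223.0, 287.0, 31.0, 40.0]), (0.53, [304.0, 273.0, 22.0, 42.0])]
rest [(0.94, [220.0, 279.0, 47.0, 60.0])]
fixture [(0.86, [260.0, 160.0, 46.0, 48.0]), (0.32, [320.0, 156.0, 24.0, 32.0])]
screw [(0.59, [279.0, 180.0, 10.0, 7.0])]
jaw_face [(0.61, [268.0, 165.0, 18.0, 14.0])]
small_key [(0.66, [281.0, 241.0, 23.0, 2.0])]
{'clock': 0.7, 'joints': array([ 1.05543468e+00,  2.99891327e-01,  1.52096298e+00,  3.14929729e-05,
        1.32069620e+00, -6.66383231e-02]), 'qd': array([-2.05001966e-03,  1.47856868e-03,  3.27642438e-04, -3.56952601e-05,
        1.14410122e-04,  2.97019841e-04]), 'effort': array([ 2.78772386e-03, -5.31593871e+01, -3.52862334e+01,  7.09386868e-02,
        2.15889711e-02, -9.71427789e-05]), 'eef_pos': array([238.61649741, 495.5501997 , 213.46601763]), 'eef_rot': array([ 3.14154857e+00, -2.76392437e-05,  2.69286153e+00]), 'wrist_force': array([ 1.45002355,  0.21059957, -0.10101628]), 'moment': array([-0.06639799,  0.04494915,  0.008104  ]), 'finger_gap': 93.85598616011063}
```

View pics/top1.png

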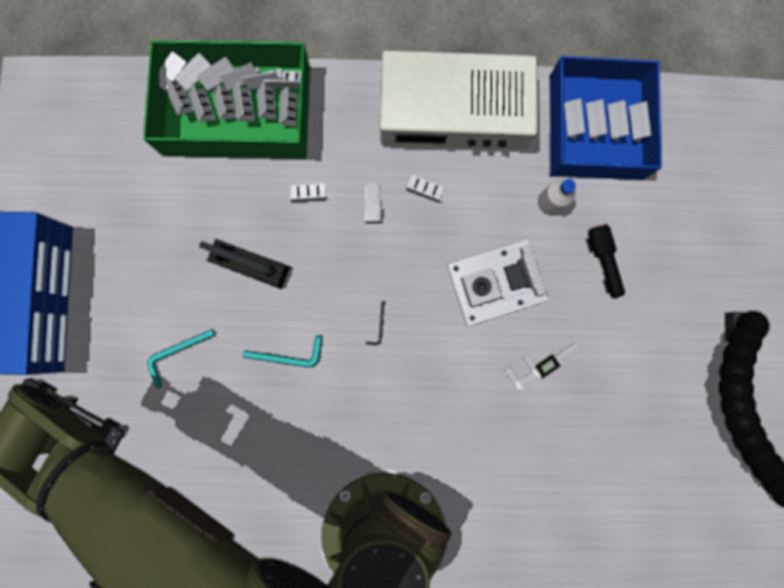

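View pics/side1.png

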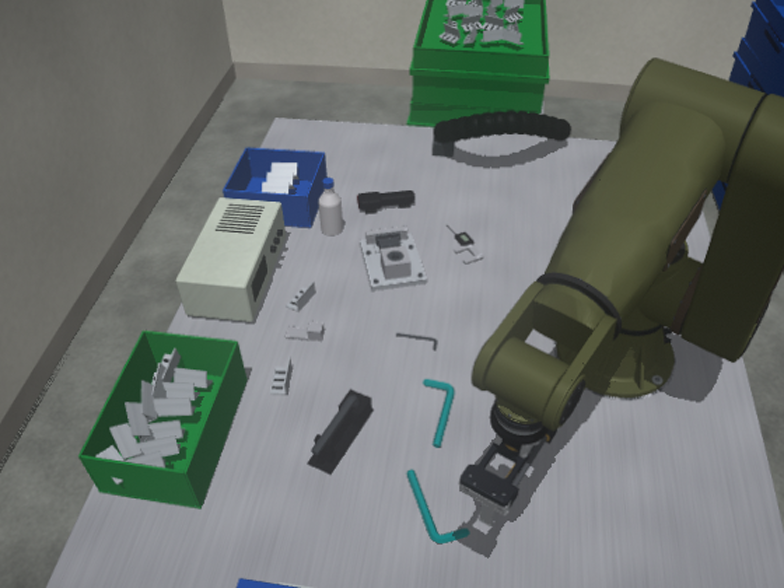

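The key is in the rest (top view, about (175,187) unscaled). The fixture is at about (352,202), with its jaw and bracket towards image right. Two turquoise look-alikes lie at about (130,255) and (203,250). Next I zoom in.

Run:
```python
from h import *
t=manip.camera("top"); s=manip.camera("side")
def crop(p,l,tp,w,h,S): 
    i=p["img"][tp:tp+h,l:l+w,::-1]; return cv2.resize(i,None,fx=S,fy=S,interpolation=cv2.INTER_CUBIC)
a=np.vstack([np.hstack([crop(t,135,160,80,60,5),crop(s,215,270,80,60,5)]),np.hstack([crop(t,315,165,80,60,5),crop(s,250,155,80,60,5)])])
cv2.imwrite("pics/z.png",a)
for n,p in(("top",t),("side",s)):
    for k in("key","rest","fixture","screw"):
        for r in manip.silhouettes(k,p):
            ys,xs=np.nonzero(r["pixels"]); 
            if len(xs): print(n,k,round(r["conf"],2),np.round(r["rect"]),len(xs),np.round(cv2.minAreaRect(np.c_[xs,ys].astype(np.float32))[0],1),np.round(cv2.minAreaRect(np.c_[xs,ys].astype(np.float32))[1:][0],1),cv2.minAreaRect(np.c_[xs,ys].astype(np.float32))[2])
```

```text
top key 0.97 [106. 234.  48.  43.] 448 [125.8 250. ] [21.5 58.7] 46.54815673828125
top key 0.87 [141. 171.  58.  26.] 313 [168.8 183.8] [57.   5.9] 21.540977478027344
top key 0.59 [174. 241.  55.  22.] 420 [203.1 254.9] [21.7 58.5] 78.05582427978516
top rest 0.79 [148. 169.  58.  36.] 738 [177.2 187.9] [56.9 17.7] 21.161258697509766
top fixture 0.8 [322. 172.  72.  62.] 2748 [354.9 201.2] [46.5 60.4] 71.56505584716797
top screw 0.66 [383. 127.  30.  26.] 494 [397.9 138.9] [19.6 29.9] 49.398704528808594
top screw 0.62 [339. 200.  13.  12.] 123 [344.2 204.2] [12.  11.3] 45.0
top screw 0.53 [142. 175.  53.  21.] 319 [169.2 184.1] [57.9  5.9] 21.801406860351562
side key 0.95 [293. 335.  43.  54.] 521 [305.9 365.2] [61.7 23.9] 47.17474365234375
side key 0.74 [300. 272.  25.  45.] 372 [315.6 294. ] [48.7 20.5] 83.21102905273438
side key 0.65 [220. 284.  36.  38.] 316 [238.1 302.7] [ 8.1 49.4] 38.45370864868164
side key 0.15 [278. 185.   7.   1.] 68 [282.  183.5] [ 7. 10.] 90.0
side rest 0.85 [221. 279.  47.  58.] 907 [244.6 308.9] [22.3 62.2] 28.70595359802246
side fixture 0.79 [259. 161.  47.  48.] 1660 [280.  184.1] [46.3 40.3] 75.96376037597656
side screw 0.54 [269. 165.  16.  12.] 147 [277.1 172.1] [ 9.2 16.4] 84.80557250976562
side screw 0.37 [280. 183.   6.   2.] 30 [282. 183.] [4. 6.] 90.0
```

View pics/z.png

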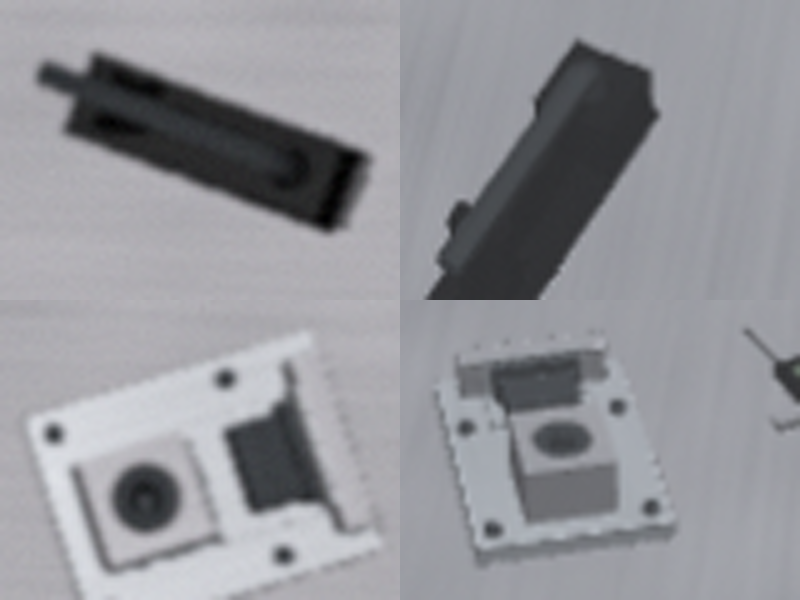

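Run:
```python
from h import *
t=manip.camera("top"); s=manip.camera("side")
def best(p,k,near):
    R=[(np.hypot(*(np.argwhere(r["pixels"]).mean(0)[::-1]-near)),i,r) for i,r in enumerate(manip.silhouettes(k,p)) if r["pixels"].any()]
    return min(R,key=lambda a:a[:2])[2]["pixels"]
for n,p,ne in(("top",t,(169,184)),("side",s,(238,303))):
    m=best(p,"key",ne); uv=np.argwhere(m)[:,::-1]
    X=onz(p,uv,63)[:,:2]; c=X.mean(0); w,V=np.linalg.eigh(np.cov((X-c).T)); d=V[:,1]
    a=(X-c)@d; b=(X-c)@V[:,0]
    print(n,c,np.degrees(np.arctan2(d[1],d[0])),"ends",c+d*a.min(),c+d*a.max(),np.ptp(a),np.ptp(b))
m=best(t,"rest",(177,188)); c=cv2.boxPoints(cv2.minAreaRect(np.argwhere(m)[:,::-1].astype(np.float32)))
print("rest top", onz(t,c,30).round(1)[:,:2].tolist())
for n,p,ne in(("top",t,(344,204)),("side",s,(282,183))):
    m=best(p,"screw",ne); print(n,"screw",m.sum(),onz(p,np.argwhere(m).mean(0)[::-1],58))
print("side disk by eye",onz(s,[250+(562-400)/5-.4,155+(439-300)/5-.4],58))
m=best(t,"fixture",(354,201)); c=cv2.boxPoints(cv2.minAreaRect(np.argwhere(m)[:,::-1].astype(np.float32)))
P=onz(t,c,16)[:,:2]; print("plate",P.round(1).tolist(),[np.degrees(np.arctan2(*(P[(i+1)%4]-P[i])[::-1])).round(1) for i in range(4)],[np.linalg.norm(P[(i+1)%4]-P[i]).round() for i in range(4)])
for o,k in((t,"cleaner"),(t,"scanner"),(t,"caliper"),(t,"small_key"),(t,"setting_block")):
    print(k,[(round(r["conf"],2),onz(o,[r["rect"][0]+r["rect"][2]/2,r["rect"][1]+r["rect"][3]/2],20)[0,:2].round()) for r in manip.find_in(k,o)][:3])
def blow(p,c,h,S=16):
    x,y=c; i=p["img"][y-h:y+h+1,x-h:x+h+1]
    g=cv2.resize(cv2.cvtColor(i,cv2.COLOR_RGB2GRAY),None,fx=S,fy=S,interpolation=cv2.INTER_CUBIC).astype(float)
    lo,hi=np.percentile(g,[1,70]); return np.clip((g-lo)/(hi-lo)*255,0,255).astype(np.uint8)
cv2.imwrite("pics/hex.png",np.hstack([blow(t,(344,204),9),blow(s,(282,183),9)]))
```

```text
top [537.16070187 298.71381027] 70.16150281374809 ends [510.50960949 224.84332348] [562.75515992 369.65555809] 153.94863050052965 16.15041122067493
side [535.68058957 304.70290501] 69.97686308467243 ends [511.9214937  239.50725275] [560.42676057 372.60712025] 141.66275318935976 24.76937344462986
rest top [[534.2, 364.4], [581.7, 348.3], [526.7, 196.9], [479.7, 213.3]]Traceback (most recent call last):
  File "<stdin>", line 14, in <module>
  File "<stdin>", line 5, in best
ValueError: min() iterable argument is empty
```

Run:
```python
from h import *
t=manip.camera("top"); s=manip.camera("side")
print("top disk",onz(t,[344.1,204.1],58),"side disk",onz(s,[282,182.4],58))
R=manip.silhouettes("fixture",t)
for r in R:
    m=r["pixels"]
    if m.sum()<1500: continue
    c=cv2.boxPoints(cv2.minAreaRect(np.argwhere(m)[:,::-1].astype(np.float32)))
    P=onz(t,c,16)[:,:2]; print("plate",P.round(1).tolist(),[np.degrees(np.arctan2(*(P[(i+1)%4]-P[i])[::-1])).round(1) for i in range(4)],[np.linalg.norm(P[(i+1)%4]-P[i]).round() for i in range(4)])
for k in("cleaner","scanner","caliper","small_key","setting_block"):
    print(k,[(round(r["conf"],2),onz(t,[r["rect"][0]+r["rect"][2]/2,r["rect"][1]+r["rect"][3]/2],20)[0,:2].round()) for r in manip.find_in(k,t)][:3])
def blow(p,c,h,S=16):
    x,y=c; i=p["img"][y-h:y+h+1,x-h:x+h+1]
    g=cv2.resize(cv2.cvtColor(i,cv2.COLOR_RGB2GRAY),None,fx=S,fy=S,interpolation=cv2.INTER_CUBIC).astype(float)
    lo,hi=np.percentile(g,[1,55]); return np.clip((g-lo)/(hi-lo)*255,0,255).astype(np.uint8)
cv2.imwrite("pics/hex.png",np.hstack([blow(t,(344,204),9),blow(s,(282,183),9)]))
```

```text
top disk [[ 495.779453   -178.00395501   58.        ]] side disk [[ 493.04666516 -174.99850474   58.        ]]
plate [[541.1, -112.3], [600.7, -275.0], [474.6, -318.7], [416.4, -156.7]] [np.float64(-69.9), np.float64(-160.9), np.float64(109.8), np.float64(19.6)] [np.float64(173.0), np.float64(133.0), np.float64(172.0), np.float64(132.0)]
cleaner [(0.74, array([ 690., -333.])), (0.55, array([ 559., -434.]))]
scanner [(0.9, array([ 563., -433.]))]
caliper [(0.63, array([ 342., -305.])), (0.58, array([676., 170.]))]
small_key []
setting_block [(0.67, array([656.,  43.]))]
```

View pics/hex.png

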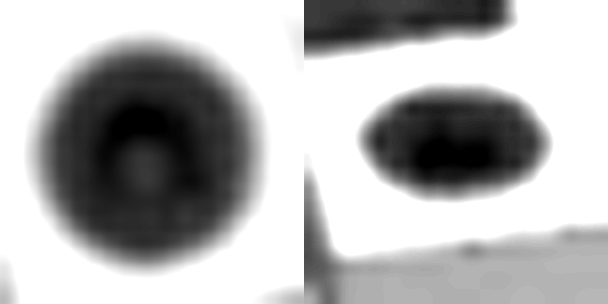

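```bash
cat >> h.py <<'E'
def delta(x,y,z,yaw):
    s=manip.read_state(); p=s["eef_pos"]; r,pi,w=s["eef_rot"]
    from scipy.spatial.transform import Rotation as R
    d=R.from_euler("xyz",[r,pi,w]).inv().apply(np.array([x,y,z])-p)
    return d.round(1), round((np.degrees(w)-yaw+180)%360-180,1)
E
python3 -c "
from h import *
print(delta(529.8,283.7,130,70.1))"
```

```text
(array([-354.2,  -64.5,   83.4]), np.float64(84.2))
```

>>> send_rows --series '[[[1,-45,-8,10,8.5],[1,-90,-16,20,17],[1,-135,-24,31,25.5],[1,-180,-33,42,34],[1,-225,-41,53,42.5],[1,-265,-48,62,51],[1,-300,-55,70,59.5],[1,-330,-60,78,68],[1,-354.2,-64.5,83.4,76.5],[1,-354.2,-64.5,83.4,84.2]]]'

```text
clock: 2.9
eef_pos: [531.4, 281.6, 128.9]
eef_rot: [-3.141, 0.001, 1.214]
wrist_force: [-0.6, 0.4, -0.7]
finger_gap: 94.3
```

```bash
python3 -c "
from h import *
print(delta(529.8,283.7,53,70.1)); s=manip.read_state(); print(s['eef_pos'],s['eef_rot'],s['wrist_force'],s['clock'])
p=manip.camera('side'); save(p,'a.png',(180,200,160,120),5)"
```

```text
(array([ 1.5, -2.2, 75.9]), np.float64(-0.5))
[531.44363458 281.59455214 128.90771807] [-3.14096158e+00  1.05247290e-03  1.21437793e+00] [-0.62694672  0.3615131  -0.72930753] 2.9
```

View pics/a.png

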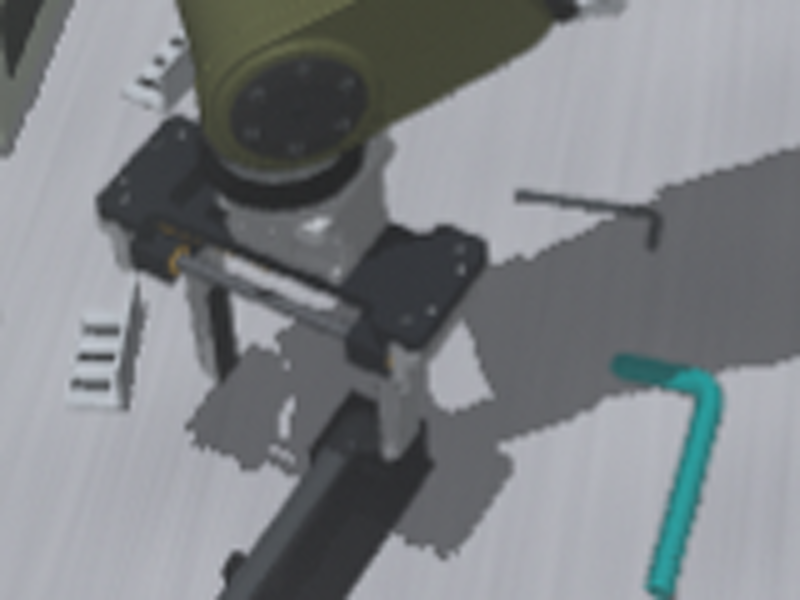

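The open fingers straddle the key's arm about the rest block (fingers at (215,310) and (400,420) in the crop). Going down to grip it.

>>> send_rows --series '[[[1,0,0,10,0],[1,0,0,30,0],[1,0,0,50,0],[1,0,0,66,0],[1,0,0,77,0],[1,0,0,77,0],[0.5,0,0,77,0],[0.2,0,0,77,0],[0,0,0,77,0],[0,0,0,77,0]]]' --newtons 15

```text
clock: 3.95
eef_pos: [529.9, 283.8, 53.6]
eef_rot: [3.141, -0.001, 1.224]
wrist_force: [0.4, 0.2, -0.5]
finger_gap: 65.3
```

>>> send_rows --series '[[[0,0,0,0,0],[0,0,0,0,0],[0,0,0,0,0],[0,0,0,0,0]]]' --newtons 40

```text
clock: 4.35
eef_pos: [529.8, 283.7, 53.1]
eef_rot: [-3.142, -0.0, 1.223]
wrist_force: [-0.1, -0.2, 0.2]
finger_gap: 33.6
```

>>> send_rows --series '[[[0,0,0,0,0],[0,0,0,0,0],[0,0,0,0,0],[0,0,0,0,0]]]'

```text
clock: 4.75
eef_pos: [529.8, 283.7, 53.0]
eef_rot: [3.141, -0.0, 1.223]
wrist_force: [0.5, -0.6, -0.6]
finger_gap: 13.7
```

>>> send_rows --series '[[[0,0,0,0,0],[0,0,0,0,0],[0,0,0,-10,0],[0,0,0,-30,0],[0,0,0,-50,0],[0,0,0,-70,0],[0,0,0,-90,0],[0,0,0,-100,0],[0,0,0,-100,0]]]'

```text
clock: 5.65
eef_pos: [530.2, 283.9, 154.5]
eef_rot: [3.14, -0.002, 1.223]
wrist_force: [0.8, -1.0, -2.8]
finger_gap: 13.3
```

Run:
```python
from h import *
# screw guess; key yaw 71, tip at screw -> TCP at screw+52*d
for c in((494.4,-176.5),(495.8,-178),(493,-175)):
    d=np.array([np.cos(np.radians(71)),np.sin(np.radians(71))])
    print((np.array(c)+52*d).round(1),delta(*(np.array(c)+52*d),152.8,71))
s=manip.read_state(); print(s["eef_pos"],s["eef_rot"],s["wrist_force"],s["finger_gap"],s["clock"])
t=manip.camera("top"); sd=manip.camera("side")
# predicted vs seen key silhouettes
yaw=s["eef_rot"][2]; d=np.array([np.cos(yaw),np.sin(yaw),0]); g=s["eef_pos"]+[0,0,11]
for n,p in(("top",t),("side",sd)):
    print(n,"grasp px",proj(p,g).round(1),"free end",proj(p,g+91*d).round(1),"tip",proj(p,g-52*d-[0,0,59]).round(1))
    for r in manip.silhouettes("key",p): print(round(r["conf"],2),np.round(r["rect"]))
a=proj(t,g)[0].astype(int); b=proj(sd,g-52*d)[0].astype(int)
f=lambda p,c:cv2.resize(p["img"][c[1]-40:c[1]+40,c[0]-40:c[0]+40,::-1],None,fx=5,fy=5,interpolation=cv2.INTER_CUBIC)
print(a,b); cv2.imwrite("pics/b.png",np.hstack([f(t,a),f(sd,b)]))
```

```text
[ 511.3 -127.3] (array([-393.1,  122.4,    1.3]), np.float64(-0.9))
[ 512.7 -128.8] (array([-394. ,  124.2,    1.3]), np.float64(-0.9))
[ 509.9 -125.8] (array([-392.2,  120.5,    1.3]), np.float64(-0.9))
[530.17016138 283.9498345  154.54559315] [ 3.13995440e+00 -1.63772414e-03  1.22325461e+00] [ 0.81161962 -1.02182496 -2.7808108 ] 13.32799679076375 5.65
top grasp px [[165.6 181.4]] free end [[132.5 168.3]] tip [[188.8 191.7]]
0.67 [208. 242.  21.  19.]
0.64 [106. 246.  21.  34.]
side grasp px [[240.2 270.6]] free end [[220.  297.5]] tip [[252.2 271.2]]
0.72 [293. 336.  42.  52.]
0.57 [218. 263.  36.  37.]
0.52 [302. 270.  23.  46.]
[165 181] [251 256]
```

View pics/b.png

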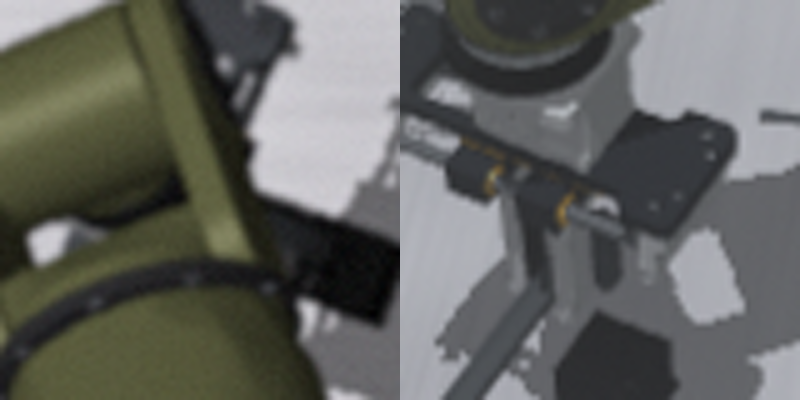

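The key is held (2.8 N load, gap 13.3). In the side view its free end is at about (220,297), as predicted from the TCP. Moving above the screw.

>>> send_rows --series '[[[0,-20,6,0,0],[0,-65,20,0,0],[0,-110,34,0,0],[0,-155,48,0,0],[0,-200,62,0,0],[0,-245,76,0,0],[0,-290,90,0,0],[0,-335,104,0,0],[0,-375,116,0,-0.5],[0,-393,122,0,-0.9]]]'

```text
clock: 6.85
eef_pos: [509.8, -130.3, 152.3]
eef_rot: [-3.14, 0.0, 1.237]
wrist_force: [0.4, 0.3, -2.0]
finger_gap: 13.4
```

>>> send_rows --series '[[[0,0,0,10,0],[0,0,0,20,0],[0,0,0,20,0],[0,0,0,20,0],[0,0,0,20,0]]]'

```text
clock: 7.35
eef_pos: [510.8, -126.6, 133.2]
eef_rot: [3.141, -0.0, 1.24]
wrist_force: [0.5, 0.0, -2.4]
finger_gap: 13.6
```

```bash
cat > look.py <<'E'
from h import *
import sys
s=manip.read_state(); print(s["eef_pos"].round(2),s["eef_rot"].round(4),s["wrist_force"].round(1),s["clock"])
t=manip.camera("top"); sd=manip.camera("side")
yaw=s["eef_rot"][2]; d=np.array([np.cos(yaw),np.sin(yaw),0]); g=s["eef_pos"]+[0,0,11]
ims=[]
for n,p in(("top",t),("side",sd)):
    pts=[g,g+91*d,g-52*d,g-52*d-[0,0,59],[494.4,-176.5,58]]; P=np.vstack([proj(p,q) for q in pts])
    print(n,"grasp,end,bend,tip,mouth",P.round(1).tolist())
    for r in manip.silhouettes("key",p): print(round(r["conf"],2),np.round(r["rect"]),r["pixels"].sum())
    l,tp=P[3].astype(int)-[40,30]; i=cv2.resize(p["img"][tp:tp+80,l:l+80,::-1],None,fx=5,fy=5,interpolation=cv2.INTER_CUBIC)
    for q in P: cv2.circle(i,tuple(int(v) for v in (q-[l,tp]+.5)*5),3,(0,0,255),1)
    print("crop origin",l,tp); ims.append(i)
cv2.imwrite("pics/"+sys.argv[1],np.hstack(ims))
E
python3 look.py c.png
```

```text
[ 510.85 -126.6   133.24] [ 3.1414e+00 -1.0000e-04  1.2400e+00] [ 0.5  0.  -2.4] 7.35
top grasp,end,bend,tip,mouth [[328.7, 194.5], [295.1, 182.0], [347.9, 201.7], [344.7, 203.8], [343.5, 204.6]]
0.96 [175. 242.  57.  21.] 412
0.69 [106. 235.  49.  43.] 406
0.53 [265. 216.   6.  29.] 54
crop origin 304 173
side grasp,end,bend,tip,mouth [[273.8, 170.8], [259.3, 188.7], [281.6, 161.1], [281.7, 175.7], [281.6, 182.1]]
0.92 [293. 336.  44.  52.] 496
0.74 [255. 166.  28.  26.] 177
0.64 [302. 271.  24.  46.] 292
crop origin 241 145
```

View pics/c.png

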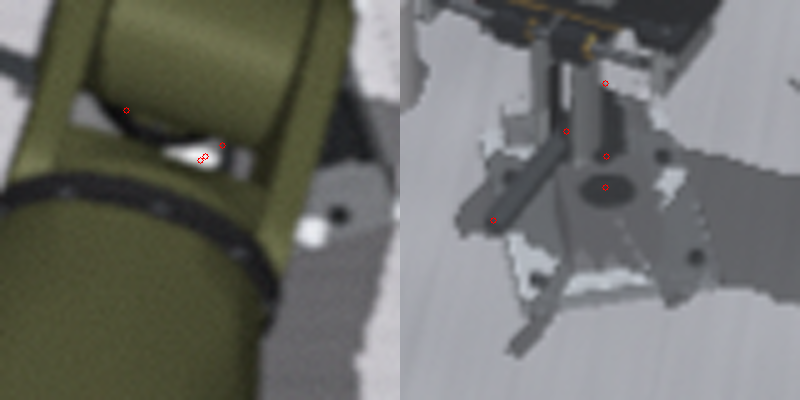

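Run:
```python
from h import *
s=manip.read_state(); p=manip.camera("side")
yaw=s["eef_rot"][2]; d=np.array([np.cos(yaw),np.sin(yaw),0]); g=s["eef_pos"]+[0,0,11]; tip=g-52*d-[0,0,59]
S=16;l,tp=258,155
i=cv2.resize(p["img"][tp:tp+37,l:l+46,::-1],None,fx=S,fy=S,interpolation=cv2.INTER_CUBIC).astype(float)
i=np.clip((i-20)*1.8,0,255).astype(np.uint8)
for q,c in((tip,(0,0,255)),(tip+[0,0,6],(0,0,255)),(tip*[1,1,0]+[0,0,58],(0,255,0)),(g+91*d,(255,0,0))):
    u=proj(p,q)[0]; print(u.round(2)); cv2.circle(i,tuple(int(v) for v in (u-[l,tp]+.5)*S),4,c,2)
th=np.linspace(0,2*np.pi,40)
C=proj(p,np.c_[tip[0]+17.5*np.cos(th),tip[1]+17.5*np.sin(th),0*th+58])
cv2.polylines(i,[((C-[l,tp]+.5)*S).astype(np.int32)],True,(0,255,0),1)
w=np.array([(-4.5,0,0),(4.5,0,0),(7,0,6),(7,0,40),(-7,0,40),(-7,0,6)]); rx=np.array(p["pose"])[:3,0]; w=np.array([tip+rx*a[0]+[0,0,a[2]] for a in w])
cv2.polylines(i,[((proj(p,w)-[l,tp]+.5)*S).astype(np.int32)],True,(0,0,255),1)
cv2.imwrite("pics/d.png",i)
print("px per 10mm x,y:",proj(p,tip+[10,0,0])-proj(p,tip),proj(p,tip+[0,10,0])-proj(p,tip))
```

```text
[281.77 175.61]
[281.76 174.16]
[281.81 182.12]
[259.32 188.55]
px per 10mm x,y: [[-3.11993989 -0.26926822]] [[-0.44382207  2.03182571]]
```

View pics/d.png

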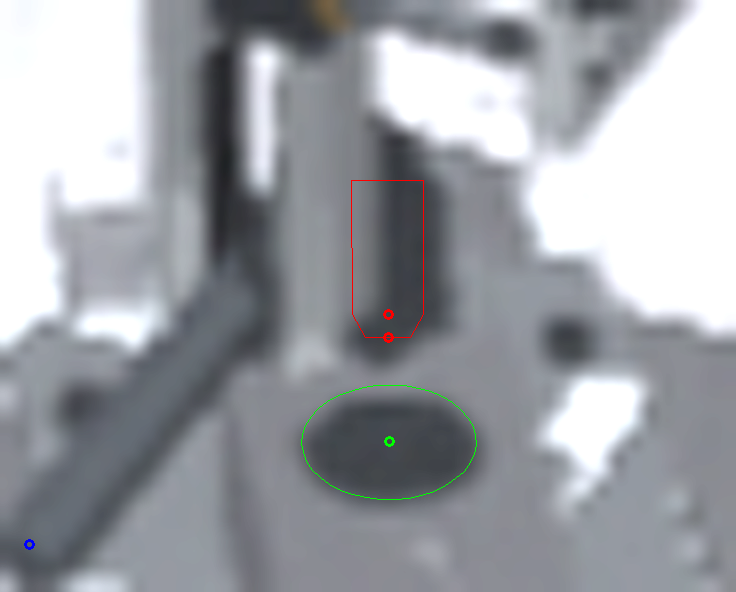

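The side view shows the short arm just above the dark screw head (arm centre at about x=395, head centre at about (393,447) in the crop). They line up to about 1–2 mm, so I descend and feel for contact.

>>> send_rows --series '[[[0,0,0,10,0],[0,0,0,20,0],[0,0,0,24,0],[0,0,0,27,0],[0,0,0,30,0],[0,0,0,30,0]]]'

```text
clock: 8.2
eef_pos: [510.5, -127.3, 102.7]
eef_rot: [-3.141, 0.0, 1.239]
wrist_force: [0.8, 0.7, -2.2]
finger_gap: 13.2
```

>>> send_rows --series '[[[0,0,0,2,0],[0,0,0,4,0],[0,0,0,4,0]]]'

```text
clock: 8.5
eef_pos: [510.6, -127.4, 98.9]
eef_rot: [-3.141, 0.0, 1.239]
wrist_force: [-0.5, -1.1, -2.3]
finger_gap: 13.4
```

>>> send_rows --series '[[[0,0,0,1.5,0],[0,0,0,3,0],[0,0,0,3,0]]]'

```text
clock: 8.8
eef_pos: [510.6, -127.5, 96.0]
eef_rot: [3.142, 0.0, 1.239]
wrist_force: [-1.6, -1.9, -0.1]
finger_gap: 13.4
```

```bash
python3 -c "
from h import *
s=manip.read_state();print(s['wrist_force'],s['moment'],s['eef_pos'])"
```

```text
[-1.60927092 -1.8637862  -0.08445752] [-0.53633557  0.38548679 -0.01988839] [ 510.57131516 -127.45885712   95.99062774]
```

>>> send_rows --series '[[[0,-1,-0.4,0,0],[0,-1,-0.4,1,0],[0,-1,-0.4,2,0],[0,-1,-0.4,2,0]]]'

```text
clock: 9.2
eef_pos: [509.8, -128.1, 93.8]
eef_rot: [-3.141, 0.0, 1.239]
wrist_force: [-1.2, -1.7, -2.2]
finger_gap: 13.2
```

```bash
python3 -c "
from h import *
s=manip.read_state();print(s['wrist_force'],s['moment'],s['eef_pos'])"
```

```text
[-1.20005546 -1.67217747 -2.15638704] [-0.44892923  0.17873992 -0.0083026 ] [ 509.82007131 -128.14503454   93.83694744]
```

>>> send_rows --series '[[[0,-0.7,-0.2,1,0],[0,-0.7,-0.2,2.5,0],[0,-0.7,-0.2,4,0],[0,-0.7,-0.2,4,0]]]'

```text
clock: 9.6
eef_pos: [509.4, -128.7, 89.8]
eef_rot: [-3.141, -0.0, 1.239]
wrist_force: [0.6, -0.3, -3.2]
finger_gap: 13.5
```

```bash
python3 -c "
from h import *
s=manip.read_state();print(s['wrist_force'],s['moment'],s['eef_pos'])"
```

```text
[ 0.58406266 -0.26181995 -3.17218234] [-0.20186777  0.04115647  0.02330509] [ 509.440291   -128.67943708   89.80693893]
```

It slides freely in the hex at yaw 71°. Pushing on towards the floor.

>>> send_rows --series '[[[0,0,0,2,0],[0,0,0,4,0],[0,0,0,6,0],[0,0,0,8,0],[0,0,0,8,0]]]'

```text
clock: 10.1
eef_pos: [509.5, -128.7, 81.8]
eef_rot: [-3.141, 0.0, 1.239]
wrist_force: [1.2, -1.1, -2.9]
finger_gap: 13.6
```

>>> send_rows --series '[[[0,0,0,1,0],[0,0,0,2,0],[0,0,0,3,0],[0,0,0,3,0]]]'

```text
clock: 10.5
eef_pos: [509.5, -128.7, 79.0]
eef_rot: [-3.142, -0.0, 1.239]
wrist_force: [0.5, -0.1, -1.6]
finger_gap: 13.5
```

>>> send_rows --series '[[[0,0,0,1,0],[0,0,0,2,0],[0,0,0,2,0]]]'

```text
clock: 10.8
eef_pos: [509.5, -128.7, 77.0]
eef_rot: [-3.142, -0.0, 1.239]
wrist_force: [0.7, 1.2, 0.1]
finger_gap: 13.5
```

>>> send_rows --series '[[[0,0,0,0.7,0],[0,0,0,1,0],[0,0,0,1,0]]]'

```text
clock: 11.1
eef_pos: [509.8, -128.6, 76.4]
eef_rot: [3.141, -0.0, 1.239]
wrist_force: [1.3, 4.6, 5.2]
finger_gap: 13.4
```

>>> send_rows --series '[[[0,0,0,0.7,0],[0,0,0,1,0],[0,0,0,1,0]]]'

```text
clock: 11.4
eef_pos: [510.1, -128.4, 75.9]
eef_rot: [3.14, -0.001, 1.239]
wrist_force: [0.5, 8.0, 10.2]
finger_gap: 13.3
```

>>> send_rows --series '[[[0,0,0,-1.2,0],[0.5,0,0,-1.2,0],[0.5,0,0,-1.2,0],[0.5,0,0,-1.2,0],[0.5,0,0,-1.2,0],[0.5,0,0,-1.2,0],[0.5,0,0,-1.2,0]]]'

```text
clock: 12.1
eef_pos: [509.4, -128.8, 76.2]
eef_rot: [-3.141, 0.0, 1.239]
wrist_force: [-0.3, 0.0, -0.3]
finger_gap: 46.8
```

>>> send_rows --series '[[[0.5,0,0,-10,0],[0.5,0,0,-30,0],[0.5,0,0,-50,0],[0.5,20,0,-60,0],[0.5,50,0,-60,0],[0.5,76,0,-60,0],[0.5,76,0,-60,0],[0.5,76,0,-60,0],[0.5,76,0,-60,0]]]'

```text
clock: 13.0
eef_pos: [534.1, -57.6, 136.5]
eef_rot: [3.141, 0.0, 1.238]
wrist_force: [-0.1, -0.6, 0.5]
finger_gap: 46.9
```

Run:
```python
from h import *
s=manip.read_state(); print(s["eef_pos"].round(1),s["eef_rot"].round(4),s["wrist_force"].round(1),s["finger_gap"],s["clock"])
p=manip.camera("side")
C=np.array([492.6,-177.9]); yaw=np.radians(71); d=np.array([np.cos(yaw),np.sin(yaw),0]); c=np.r_[C,87]
S=14;l,tp=245,150
i=cv2.resize(p["img"][tp:tp+42,l:l+56,::-1],None,fx=S,fy=S,interpolation=cv2.INTER_CUBIC)
# sagged by .08
k=np.array([c-7*d,c+143*d-[0,0,11.4],c-[0,0,29]]); u=proj(p,k); print(u.round(1))
for q in u: cv2.circle(i,tuple(int(v) for v in (q-[l,tp]+.5)*S),4,(0,0,255),1)
for r in manip.silhouettes("key",p):
    print(round(r["conf"],2),np.round(r["rect"]),r["pixels"].sum())
cv2.imwrite("pics/e.png",i)
```

```text
[534.1 -57.6 136.5] [3.1415e+00 1.0000e-04 1.2384e+00] [-0.1 -0.6  0.5] 46.91555933716074 13.0
[[283.2 173.6]
 [260.6 205.3]
 [282.3 181.8]]
0.89 [304. 269.  25.  48.] 361
0.75 [256. 180.  29.  27.] 139
0.74 [292. 337.  45.  52.] 459
0.72 [227. 125.  18.  44.] 254
```

View pics/e.png

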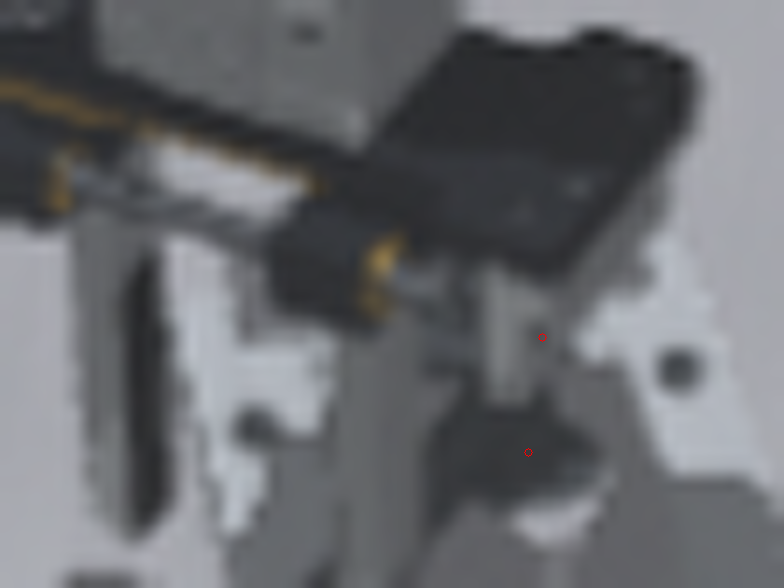

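Most of it is hidden behind the gripper. The key silhouette's free end at (256–260,206) puts the key where expected, yaw about 69–71°, arm sagging. Going down on the far end with wide-open fingers.

>>> send_rows --series '[[[0.9,1,0,0,0],[0.9,1,0,0,0],[0.9,1,0,15,0],[0.9,1,0,35,0],[0.9,1,0,52,0],[0.9,1,0,64,0],[0.9,1,0,69.5,0],[0.9,1,0,69.5,0],[0,1,0,69.5,0],[0,1,0,69.5,0]]]' --newtons 12

```text
clock: 14.1
eef_pos: [535.0, -56.0, 67.5]
eef_rot: [3.14, -0.0, 1.239]
wrist_force: [0.4, -0.1, 0.2]
finger_gap: 71.5
```

>>> send_rows --series '[[[0,0,0,0,0],[0,0,0,0,0],[0,0,0,0,0],[0,0,0,0,0],[0,0,0,0,0],[0,0,0,0,0],[0,0,0,0,0],[0,0,0,0,0]]]'

```text
clock: 14.9
eef_pos: [534.7, -55.9, 66.8]
eef_rot: [3.141, -0.0, 1.239]
wrist_force: [2.0, 0.3, 0.0]
finger_gap: 14.1
```

>>> send_rows --series '[[[0,-0.1,5.6,0,2.5],[0,-0.5,11.2,0,5],[0,-2,22.4,0,10],[0,-4.4,33.4,0,15],[0,-7.8,44.1,0,20],[0,-7.8,44.1,0,20]]]'

```text
clock: 15.5
eef_pos: [574.2, -78.0, 66.6]
eef_rot: [-3.141, -0.0, 0.888]
wrist_force: [0.5, 2.8, 2.2]
finger_gap: 13.8
```

```bash
cat > f.py <<'E'
from h import *
from scipy.spatial.transform import Rotation as R
s=manip.read_state(); r=R.from_euler("xyz",s["eef_rot"])
print("pos",s["eef_pos"].round(1),"yaw",np.degrees(s["eef_rot"][2]).round(2),"tool F",r.inv().apply(s["wrist_force"]).round(1),"M",r.inv().apply(s["moment"]).round(2),s["finger_gap"].round(1),s["clock"])
v=s["eef_pos"][:2]-[492.5,-177.9]; print("R,ang",np.hypot(*v).round(1),np.degrees(np.arctan2(v[1],v[0])).round(2))
E
python3 f.py
```

```text
Traceback (most recent call last):
  File "f.py", line 4, in <module>
    print("pos",s["eef_pos"].round(1),"yaw",np.degrees(s["eef_rot"][2]).round(2),"tool F",r.inv().apply(s["wrist_force"]).round(1),"M",r.inv().apply(s["moment"]).round(2),s["finger_gap"].round(1),s["clock"])
                                                                                                                                                                           ^^^^^^^^^^^^^^^^^^^^^
AttributeError: 'float' object has no attribute 'round'
```

>>> send_rows --series '[[[0,-0.4,11.2,0,5],[0,-1.7,22.4,0,10],[0,-4,33.4,0,15],[0,-7.3,44.1,0,20],[0,-7.3,44.1,0,20]]]'

```text
clock: 16.0
eef_pos: [603.0, -111.5, 66.4]
eef_rot: [-3.141, 0.001, 0.541]
wrist_force: [-2.8, 1.2, 0.7]
finger_gap: 14.1
```

```bash
sed -i 's/s\["finger_gap"\].round(1)/s["finger_gap"]/' f.py; python3 f.py
```

```text
pos [ 603.  -111.5   66.4] yaw 30.99 tool F [-1.8 -2.5 -0.7] M [ 0.48 -0.51  0.14] 14.093869720215123 16.0
R,ang 128.9 31.01
```

>>> send_rows --series '[[[0,-0.5,11.2,0,5],[0,-2,22.4,0,10],[0,-4.4,33.4,0,15],[0,-7.8,44.1,0,20],[0,-7.8,44.1,0,20]]]'

```text
clock: 16.5
eef_pos: [618.5, -153.1, 66.2]
eef_rot: [-3.141, 0.002, 0.193]
wrist_force: [-5.3, 1.1, -0.1]
finger_gap: 13.6
```

```bash
python3 f.py
```

```text
pos [ 618.5 -153.1   66.2] yaw 11.07 tool F [-4.9 -2.1  0.1] M [ 0.51 -1.03  0.17] 13.561251502339049 16.5
R,ang 128.4 11.15
```

>>> send_rows --series '[[[0,-0.5,4.5,0,2],[0,-1.1,9,0,4],[0,-1.5,13.5,0,6],[0,-1.5,13.5,0,6]]]'

```text
clock: 16.9
eef_pos: [620.1, -166.4, 66.6]
eef_rot: [-3.141, 0.001, 0.088]
wrist_force: [-4.4, 3.0, -0.9]
finger_gap: 13.6
```

```bash
python3 f.py
```

```text
pos [ 620.1 -166.4   66.6] yaw 5.02 tool F [-4.1 -3.4  0.9] M [ 0.57 -0.99  0.21] 13.629608271092543 16.9
R,ang 128.1 5.15
```

>>> send_rows --series '[[[0,-0.4,4.5,0,2],[0,-1,9,0,4],[0,-1,9,0,4]]]'

```text
clock: 17.2
eef_pos: [620.4, -175.7, 66.8]
eef_rot: [-3.142, -0.0, 0.017]
wrist_force: [-2.8, 2.8, 0.6]
finger_gap: 13.8
```

```bash
python3 f.py
```

```text
pos [ 620.4 -175.7   66.8] yaw 0.96 tool F [-2.8 -2.9 -0.6] M [ 0.61 -0.57  0.2 ] 13.799981702763864 17.2
R,ang 127.9 0.98
```

Still the plain turning resistance (about 3 N), so I go on in small steps.

>>> send_rows --series '[[[0,-0.2,4.5,0,2],[0,-0.6,9,0,4],[0,-0.6,9,0,4]]]'

```text
clock: 17.5
eef_pos: [620.0, -185.1, 66.9]
eef_rot: [3.142, -0.001, -0.054]
wrist_force: [-1.0, 3.8, 0.5]
finger_gap: 13.9
```

```bash
python3 f.py
```

```text
pos [ 620.  -185.1   66.9] yaw -3.12 tool F [-1.2 -3.7 -0.5] M [ 0.66 -0.3   0.23] 13.92192633049238 17.5
R,ang 127.7 -3.21
```

>>> send_rows --series '[[[0,-0.1,4.5,0,2],[0,-0.3,9,0,4],[0,-0.3,9,0,4]]]'

```text
clock: 17.8
eef_pos: [619.1, -194.0, 66.8]
eef_rot: [-3.141, -0.0, -0.125]
wrist_force: [-0.8, 4.4, 0.5]
finger_gap: 13.8
```

```bash
python3 f.py
```

```text
pos [ 619.1 -194.    66.8] yaw -7.15 tool F [-1.3 -4.2 -0.5] M [ 0.88 -0.41  0.19] 13.82818386922176 17.8
R,ang 127.6 -7.23
```

>>> send_rows --series '[[[0,-0.1,3.4,0,1.5],[0,-0.2,6.7,0,3],[0,-0.2,6.7,0,3]]]'

```text
clock: 18.1
eef_pos: [618.0, -200.2, 66.8]
eef_rot: [-3.141, 0.0, -0.176]
wrist_force: [-0.7, 4.5, 0.6]
finger_gap: 13.8
```

```bash
python3 f.py
```

```text
pos [ 618.  -200.2   66.8] yaw -10.07 tool F [-1.5 -4.3 -0.6] M [ 0.95 -0.57  0.15] 13.811167817534022 18.1
R,ang 127.5 -10.09
```

>>> send_rows --series '[[[0,-0.1,3.4,0,1.5],[0,-0.2,6.7,0,3],[0,-0.2,6.7,0,3]]]'

```text
clock: 18.4
eef_pos: [616.7, -206.7, 66.8]
eef_rot: [-3.141, 0.0, -0.228]
wrist_force: [-1.5, 5.9, 0.4]
finger_gap: 13.8
```

```bash
python3 f.py
```

```text
pos [ 616.7 -206.7   66.8] yaw -13.06 tool F [-2.8 -5.4 -0.4] M [ 1.07 -0.65  0.18] 13.835987773709514 18.4
R,ang 127.4 -13.04
```

>>> send_rows --series '[[[0,-0.3,2.2,0,1],[0,-0.5,4.5,0,2],[0,-0.5,4.5,0,2]]]'

```text
clock: 18.7
eef_pos: [615.4, -210.8, 66.9]
eef_rot: [-3.141, -0.001, -0.262]
wrist_force: [-0.5, 6.8, 1.8]
finger_gap: 13.8
```

```bash
python3 f.py
python3 - <<'E'
from h import *
p=manip.camera("side"); t=manip.camera("top")
f=lambda p,l,tp:cv2.resize(p["img"][tp:tp+60,l:l+60,::-1],None,fx=6.6,fy=6.6,interpolation=cv2.INTER_CUBIC)
cv2.imwrite("pics/f.png",np.hstack([f(t,325,165),f(p,240,150)]))
E
```

```text
pos [ 615.4 -210.8   66.9] yaw -15.04 tool F [-2.2 -6.4 -1.8] M [ 1.1  -0.43  0.15] 13.83747606235913 18.7
R,ang 127.3 -15.0
```

View pics/f.png

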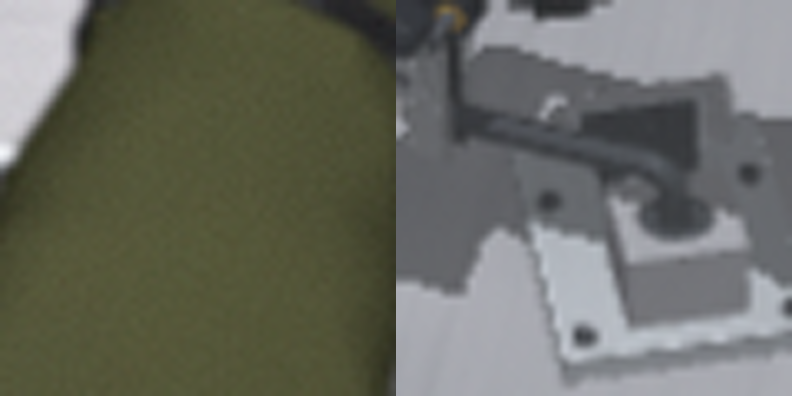

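The key stands home in the screw, with the gripper on its far end (side view; bend at about (680,180)). No hard stop yet. I go on with a firmer grip.

>>> send_rows --series '[[[0,0,0,0,0],[0,-0.1,2.2,0,1],[0,-0.3,4.5,0,2],[0,-0.3,4.5,0,2]]]' --newtons 25

```text
clock: 19.2
eef_pos: [614.1, -215.0, 67.0]
eef_rot: [-3.141, -0.001, -0.297]
wrist_force: [1.0, 6.2, 0.6]
finger_gap: 13.8
```

```bash
python3 f.py
```

```text
pos [ 614.1 -215.    67. ] yaw -17.04 tool F [-0.9 -6.2 -0.6] M [ 1.23 -0.38  0.22] 13.826267685375372 19.2
R,ang 127.2 -16.96
```

>>> send_rows --series '[[[0,-0.1,2.2,0,1],[0,-0.2,4.5,0,2],[0,-0.2,4.5,0,2]]]'

```text
clock: 19.5
eef_pos: [612.6, -219.3, 67.0]
eef_rot: [-3.141, -0.001, -0.332]
wrist_force: [0.9, 6.6, 1.2]
finger_gap: 14.0
```

```bash
python3 f.py
```

```text
pos [ 612.6 -219.3   67. ] yaw -19.04 tool F [-1.3 -6.6 -1.2] M [ 1.17 -0.3   0.22] 14.041670261449838 19.5
R,ang 127.1 -19.02
```

>>> send_rows --series '[[[0,-0.1,2.2,0,1],[0,-0.2,4.5,0,2],[0,-0.4,6.7,0,3],[0,-0.4,6.7,0,3]]]'

```text
clock: 19.9
eef_pos: [610.1, -225.5, 67.1]
eef_rot: [-3.141, -0.001, -0.385]
wrist_force: [1.3, 6.5, 1.6]
finger_gap: 13.4
```

```bash
python3 f.py
python3 - <<'E'
from h import *
p=manip.camera("side")
l,tp=240,150
i=cv2.resize(p["img"][tp:tp+46,l:l+60,::-1],None,fx=13,fy=13,interpolation=cv2.INTER_CUBIC)
s=manip.read_state(); y=s["eef_rot"][2]; d=np.array([np.cos(y),np.sin(y),0]); C=np.array([492.5,-177.9,87])
for q in (C,C+128*d-[0,0,9],C-[0,0,29]):
    u=proj(p,q)[0]; cv2.circle(i,tuple(int(v) for v in (u-[l,tp]+.5)*13),4,(0,0,255),1)
cv2.imwrite("pics/g.png",i)
E
```

```text
pos [ 610.1 -225.5   67.1] yaw -22.05 tool F [-1.2 -6.5 -1.6] M [ 1.23 -0.32  0.2 ] 13.428433817104343 19.9
R,ang 126.9 -22.04
```

View pics/g.png

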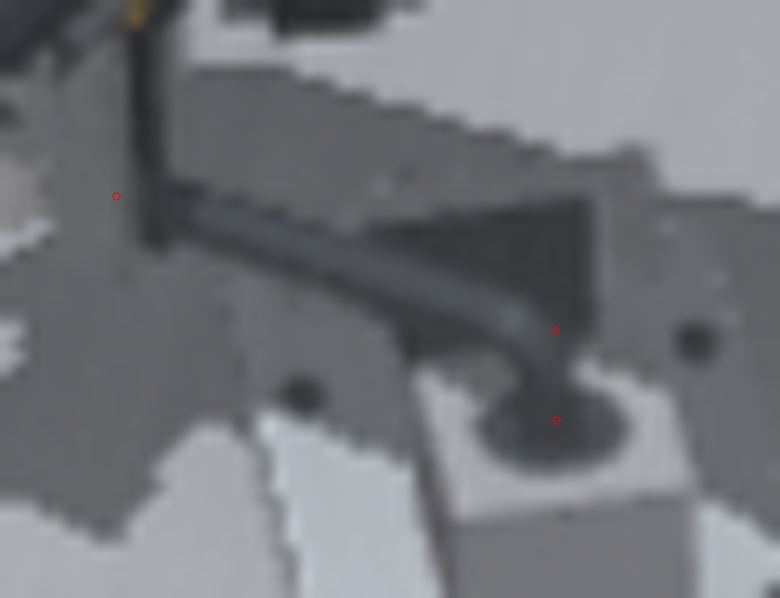

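>>> send_rows --series '[[[0,0,-2.2,0,-1],[0,0,-2.2,0,-1],[0,0,-2.2,0,-1]]]'

```text
clock: 20.25
eef_pos: [610.9, -223.7, 67.1]
eef_rot: [-3.142, -0.001, -0.367]
wrist_force: [2.0, 3.3, 2.8]
finger_gap: 13.8
```

```bash
python3 f.py
```

```text
pos [ 610.9 -223.7   67.1] yaw -21.02 tool F [ 0.7 -3.8 -2.8] M [ 0.81 -0.03  0.22] 13.835795631959092 20.25
R,ang 126.9 -21.17
```

>>> send_rows --series '[[[0,-0.3,-4.5,0,-2],[0,-0.3,-4.5,0,-2],[0,-0.3,-4.5,0,-2]]]'

```text
clock: 20.55
eef_pos: [612.3, -219.7, 67.2]
eef_rot: [3.141, -0.002, -0.332]
wrist_force: [5.0, -1.7, 3.6]
finger_gap: 13.9
```

```bash
python3 f.py
```

```text
pos [ 612.3 -219.7   67.2] yaw -19.01 tool F [ 5.2 -0.  -3.6] M [0.14 0.75 0.33] 13.880043974860806 20.55
R,ang 126.9 -19.22
```

>>> send_rows --series '[[[0,0,4.5,0,2],[0,-0.3,9,0,4],[0,-0.6,11.2,0,5],[0,-0.6,11.2,0,5]]]'

```text
clock: 20.95
eef_pos: [608.1, -229.7, 67.1]
eef_rot: [-3.141, -0.001, -0.42]
wrist_force: [6.2, 3.3, 3.1]
finger_gap: 13.3
```

```bash
python3 f.py
```

```text
pos [ 608.1 -229.7   67.1] yaw -24.08 tool F [ 4.3 -5.5 -3.1] M [1.05 0.66 0.27] 13.337354807899631 20.95
R,ang 126.7 -24.12
```

>>> send_rows --series '[[[0,0,-3,0,-1.4],[0.5,0,-3,0,-1.4],[0.5,0,-3,0,-1.4],[0.5,0,-3,0,-1.4],[0.5,0,-3,0,-1.4],[0.5,0,-3,-15,-1.4],[0.5,0,-3,-45,-1.4],[0.5,-20,-20,-80,-1.4],[0.5,-54,-50,-90,-1.4],[0.5,-88,-80,-90,-1.4]]]'

```text
clock: 21.95
eef_pos: [559.8, -120.2, 159.8]
eef_rot: [-3.141, -0.004, -0.396]
wrist_force: [0.7, 1.1, 0.3]
finger_gap: 47.1
```

>>> send_rows --series '[[[0.5,-35,-30,0,0],[0.5,-70,-60,0,0],[0.5,-105,-90,0,0],[0.5,-140,-120,0,0],[0.5,-175,-150,0,0],[0.5,-200,-170,0,0]]]'

```text
clock: 22.55
eef_pos: [439.4, 114.9, 158.0]
eef_rot: [-3.141, -0.001, -0.394]
wrist_force: [-0.1, 0.1, 0.3]
finger_gap: 47.0
```

Run:
```python
from h import *
s=manip.read_state(); print(s["eef_pos"],s["clock"],s["wrist_force"])
t=manip.camera("top"); p=manip.camera("side")
z=cv2.imread("pics/z.png")
f=lambda p,l,tp:cv2.resize(p["img"][tp:tp+60,l:l+80,::-1],None,fx=5,fy=5,interpolation=cv2.INTER_CUBIC)
cv2.imwrite("pics/h.png",np.vstack([np.hstack([f(t,315,165),f(p,250,155)]),z[300:]]))
for n,q in(("top",t),("side",p)):
    for r in manip.silhouettes("key",q):
        print(n,round(r["conf"],2),np.round(r["rect"]),r["pixels"].sum())
    print(n,[(round(r["conf"],2),np.round(r["rect"])) for r in manip.find_in("jaw_face",q)])
np.savez("end.npz",t=t["img"],p=p["img"])
```

```text
[439.37713748 114.93280369 157.98936029] 22.55 [-0.09648007  0.07141697  0.29765885]
top 0.79 [343. 152.  28.  58.] 303
top 0.78 [106. 235.  47.  42.] 377
top 0.69 [176. 255.  17.   5.] 101
top []
side 0.66 [242. 161.  29.  12.] 158
side 0.57 [291. 336.  44.  50.] 490
side []
```

View pics/h.png

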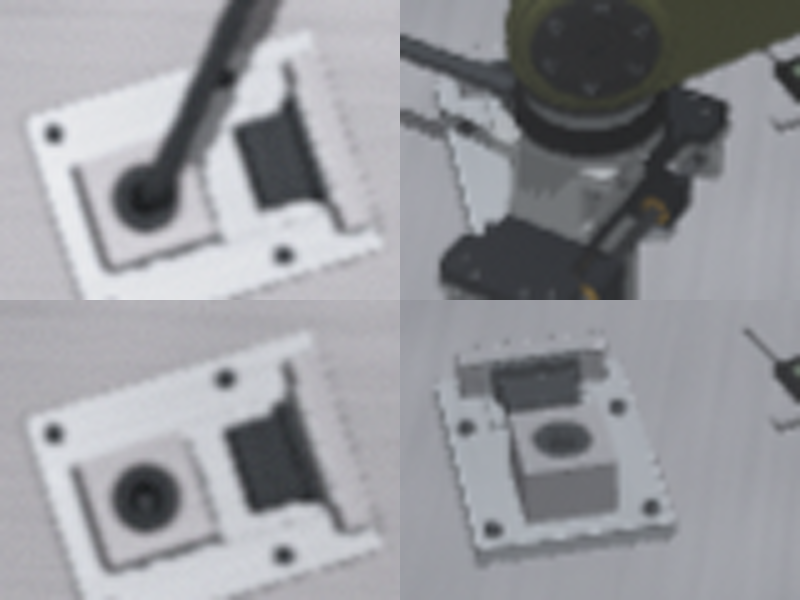

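The jaw's left edge has moved from about x=228 to x=237 in the crop, and the key stands in the screw. That was the last picture but one's worth of detail, so I measure the jaw travel numerically.

Run:
```python
from h import *
t=manip.camera("top")
h=cv2.cvtColor(cv2.imread("pics/h.png"),cv2.COLOR_BGR2GRAY).astype(np.float32)
new,old=h[:300,:400],h[300:,:400]
def px2crop(u): return (u-[315,165]+.5)*5-.5
a=np.radians(-70); d=np.array([np.cos(a),np.sin(a)]); n=np.array([-d[1],d[0]])
C=np.array([494.4,-177])
S=np.arange(25,115,.25)
from scipy.ndimage import map_coordinates as mc
for z in(45,):
  for name,im in(("old",old),("new",new)):
    out=[]
    for k in(-15,-12,-9,-6,-3,0,3,6,9,12):
        P=np.array([[*(C+s*d+k*n),z] for s in S]); u=px2crop(proj(t,P))
        v=mc(im,[u[:,1],u[:,0]],order=1)
        # bright->dark edge
        th=110; i=np.where((v[:-1]>=th)&(v[1:]<th))[0]; j=np.where((v[:-1]<th)&(v[1:]>=th))[0]
        out.append((k,S[i].tolist(),S[j].tolist()))
    print(name,*out,sep="\n ")
# key direction
for r in manip.silhouettes("key",t):
    ys,xs=np.nonzero(r["pixels"])
    if len(xs) and xs.mean()>300:
        X=onz(t,np.c_[xs,ys],82)[:,:2]; c=X.mean(0); w,V=np.linalg.eigh(np.cov((X-c).T)); dd=V[:,1]; aa=(X-c)@dd
        print("key",np.degrees(np.arctan2(dd[1],dd[0])),c+dd*aa.min(),c+dd*aa.max())
```

```text
old
 (-15, [54.5], [98.0])
 (-12, [55.0], [98.0])
 (-9, [54.75], [98.0])
 (-6, [54.75], [97.75])
 (-3, [54.75], [97.75])
 (0, [54.75], [97.75])
 (3, [55.0], [98.0])
 (6, [55.25], [97.75])
 (9, [55.0], [97.75])
 (12, [55.25], [97.75])
new
 (-15, [60.0], [98.25])
 (-12, [59.75], [98.0])
 (-9, [60.0], [98.5])
 (-6, [60.25], [98.0])
 (-3, [60.25], [97.75])
 (0, [60.5], [98.25])
 (3, [60.5], [98.0])
 (6, [60.5], [98.25])
 (9, [60.5], [25.0, 98.5])
 (12, [60.25], [28.5, 98.0])
key 157.11005062419673 [ 629.37965601 -234.92477837] [ 486.04607866 -174.40793211]
```

>>> send_rows --series '[[[0.5,-30,-25,-5,-8],[0.5,-60,-51,-10,-16],[0.5,-90,-77,-15,-24],[0.5,-120,-103,-20,-32],[0.5,-150,-129,-25,-40],[0.5,-180,-154,-30,-48],[0.5,-210,-180,-35,-56],[0.5,-240,-206,-40,-64],[0.5,-268,-230,-45,-72],[0.5,-268,-230,-45,-80]]]'

```text
clock: 23.95
eef_pos: [280.6, 430.9, 202.0]
eef_rot: [-3.141, -0.001, 1.009]
wrist_force: [1.0, 0.8, -0.4]
finger_gap: 46.9
```

Run:
```python
from h import *
from scipy.optimize import least_squares
s=manip.read_state(); print(s["eef_pos"],s["clock"])
t=manip.camera("top"); p=manip.camera("side")
np.savez("end2.npz",t=t["img"],p=p["img"])
def km(q):
    for r in manip.silhouettes("key",q):
        l,tp,w,h=r["rect"]; u=proj(q,[540,-197,82])[0]
        if r["pixels"].any() and np.hypot(l+w/2-u[0],tp+h/2-u[1])<25: return r["pixels"]
mt,ms=km(t),km(p)
def render(q,X,yaw,sag,z,x0,y0):
    d=np.array([np.cos(yaw)*np.cos(sag),np.sin(yaw)*np.cos(sag),-np.sin(sag)]); up=np.array([np.cos(yaw)*np.sin(sag),np.sin(yaw)*np.sin(sag),np.cos(sag)])
    o=np.array([x0,y0,z]); return o
for nm,q,m in(("top",t,mt),("side",p,ms)):
    ys,xs=np.nonzero(m); uv=np.c_[xs,ys].astype(np.float32); print(nm,m.sum(),uv.min(0),uv.max(0),cv2.minAreaRect(uv))
    for z in(87,97,107):
        y=np.radians(-22.9);C=np.array([492.5,-177.9,z]);d=np.array([np.cos(y),np.sin(y),-.08])
        print(z,"bend,end,mouth-level",proj(q,[C-7*d,C+143*d,[492.5,-177.9,60]]).round(1).tolist())
l,tp=235,150
i=cv2.resize(p["img"][tp:tp+46,l:l+60,::-1],None,fx=13,fy=13,interpolation=cv2.INTER_CUBIC)
y=np.radians(-22.9)
for z,c in((87,(0,0,255)),(107,(0,255,0))):
    C=np.array([492.5,-177.9,z]);d=np.array([np.cos(y),np.sin(y),-.08])
    cv2.polylines(i,[((proj(p,[C+143*d,C,C*[1,1,0]+[0,0,58]])-[l,tp]+.5)*13).astype(np.int32)],False,c,1)
cv2.imwrite("pics/i.png",i)
```

```text
[280.61440809 430.87523436 202.0497266 ] 23.95
top 311 [342. 155.] [367. 206.] ((355.62530517578125, 181.00820922851562), (6.732382774353027, 55.94640350341797), 24.304548263549805)
87 bend,end,mouth-level [[344.5, 206.7], [366.1, 156.8], [344.1, 205.2]]
97 bend,end,mouth-level [[345.0, 206.4], [366.8, 156.1], [344.1, 205.2]]
107 bend,end,mouth-level [[345.6, 206.0], [367.5, 155.4], [344.1, 205.2]]
side 274 [245. 161.] [284. 184.] ((266.0593566894531, 170.20965576171875), (44.77687072753906, 10.475320816040039), 29.19748306274414)
87 bend,end,mouth-level [[284.1, 175.5], [245.1, 163.4], [282.3, 181.4]]
97 bend,end,mouth-level [[284.1, 173.1], [244.9, 161.0], [282.3, 181.4]]
107 bend,end,mouth-level [[284.1, 170.6], [244.7, 158.6], [282.3, 181.4]]
```

Run:
```python
from h import *
p=manip.camera("side"); g=cv2.cvtColor(p["img"],cv2.COLOR_RGB2GRAY)
def km(q):
    for r in manip.silhouettes("key",q):
        l,tp,w,h=r["rect"]; u=proj(q,[540,-197,82])[0]
        if r["pixels"].any() and np.hypot(l+w/2-u[0],tp+h/2-u[1])<25: return r["pixels"]
m=km(p); y=np.radians(-22.9)
for z in(87,97):
  for sag in(0,.08):
    C=np.array([492.5,-177.9,z]); d=np.array([np.cos(y),np.sin(y),-np.tan(sag)])
    L=proj(p,[C+k*d for k in np.arange(0,144,2)])
    row=[]
    for c in range(246,284,4):
        ys=np.nonzero(m[:,c])[0]
        if len(ys): row.append((c,round(ys.mean()-np.interp(-c,-L[::-1,0][::-1],L[:,1][::1]) if False else ys.mean()-np.interp(c,L[::-1,0],L[::-1,1]),1),len(ys)))
    print(z,sag,row)
print(g[155:195,240:290:3])
```

```text
87 0 [(246, np.float64(1.4), 6), (250, np.float64(1.4), 7), (254, np.float64(1.4), 6), (258, np.float64(0.8), 6), (262, np.float64(1.3), 6), (266, np.float64(1.3), 7), (270, np.float64(1.3), 6), (274, np.float64(0.7), 6), (278, np.float64(1.2), 6), (282, np.float64(3.7), 10)]
87 0.08 [(246, np.float64(-1.2), 6), (250, np.float64(-0.9), 7), (254, np.float64(-0.7), 6), (258, np.float64(-0.9), 6), (262, np.float64(-0.1), 6), (266, np.float64(0.1), 7), (270, np.float64(0.4), 6), (274, np.float64(0.1), 6), (278, np.float64(0.9), 6), (282, np.float64(3.7), 10)]
97 0 [(246, np.float64(3.7), 6), (250, np.float64(3.7), 7), (254, np.float64(3.7), 6), (258, np.float64(3.2), 6), (262, np.float64(3.7), 6), (266, np.float64(3.7), 7), (270, np.float64(3.7), 6), (274, np.float64(3.1), 6), (278, np.float64(3.6), 6), (282, np.float64(6.1), 10)]
97 0.08 [(246, np.float64(1.1), 6), (250, np.float64(1.4), 7), (254, np.float64(1.7), 6), (258, np.float64(1.5), 6), (262, np.float64(2.2), 6), (266, np.float64(2.5), 7), (270, np.float64(2.8), 6), (274, np.float64(2.5), 6), (278, np.float64(3.3), 6), (282, np.
[... 2159 characters left out ...]
168 168 164 166 165 178 176 179 134 116 162 103  83 105 167]
 [167 168 169 169 164 166 165 182 176 179 178 108 165 145 121 146 167]
 [168 169 169 170 166 167 165 181 177 180 178 102 166 165 166 160 157]
 [169 169 169 170 166 167 165 148 178 179 180  95 165 158 153 139 128]
 [170 169 169 170 167 168 166 138 179 179 180  92 149 133 119 115 116]
 [170 170 170 169 167 167 165 141 179 180 180  91 115 115 116 115 116]
 [170 170 170 168 168 168 166 147 180 181 180  96 114 115 115 115 117]
 [170 170 170 168 168 167 166 139 181 181 181 112 115 116 116 116 116]
 [170 170 170 167 169 169 166 152 181 182 181 129 114 116 116 116 116]
 [170 168 170 167 169 169 166 151 181 181 181 149 116 116 115 116 117]]
```

```bash
python3 -c "
from h import *
print(delta(610.4,-227.7,160,-22.9))"
```

```text
(array([-372.2,  631.4,   41.8]), np.float64(80.0))
```

>>> send_rows --series '[[[0.9,-24,41,2,5],[0.9,-48,82,4,10],[0.9,-73,124,6,15],[0.9,-98,166,8,20],[0.9,-123,208,10,26],[0.9,-148,250,12,32],[0.9,-173,293,14,38],[0.9,-198,336,16,43],[0.9,-223,379,18,48],[0.9,-248,421,20,54]]]'

```text
clock: 25.25
eef_pos: [503.0, -10.3, 181.9]
eef_rot: [3.142, -0.001, 0.051]
wrist_force: [0.8, 1.4, -1.5]
finger_gap: 84.2
```

```bash
python3 -c "
from h import *
print(delta(610.4,-227.7,160,-22.9),manip.read_state()['eef_pos'],manip.read_state()['clock'])"
```

```text
(array([ 96.1, 222.6,  22. ]), np.float64(25.8)) [503.01860512 -10.30440824 181.90727739] 25.25
```

>>> send_rows --series '[[[0.9,19,44,4,5],[0.9,38,88,8,10],[0.9,57,132,12,15],[0.9,76,176,16,20],[0.9,90,208,20,24],[0.9,97.2,224,21.8,26.5],[0.9,97.2,224,21.8,26.5],[0.9,97.2,224,21.8,26.5]]]'

```text
clock: 26.05
eef_pos: [612.3, -225.5, 159.7]
eef_rot: [-3.141, 0.001, -0.405]
wrist_force: [0.0, 0.4, 0.7]
finger_gap: 84.7
```

```bash
python3 -c "
from h import *
print(delta(610.4,-227.7,67,-22.9))"; python3 f.py
```

```text
(array([-0.8,  2.7, 92.7]), np.float64(-0.3))
pos [ 612.3 -225.5  159.7] yaw -23.19 tool F [-0.1 -0.3 -0.7] M [ 0.   -0.16  0.04] 84.68770838367517 26.05
R,ang 128.9 -21.68
```

>>> send_rows --series '[[[0.9,-0.8,2.7,20,-0.3],[0.9,-0.8,2.7,45,-0.3],[0.9,-0.8,2.7,68,-0.3],[0.9,-0.8,2.7,83,-0.3],[0.9,-0.8,2.7,91,-0.3],[0.9,-0.8,2.7,91,-0.3],[0,-0.8,2.7,91,-0.3],[0,-0.8,2.7,91,-0.3],[0,-0.8,2.7,91,-0.3],[0,-0.8,2.7,91,-0.3]]]' --newtons 12

```text
clock: 27.05
eef_pos: [611.2, -227.5, 69.4]
eef_rot: [3.142, -0.001, -0.398]
wrist_force: [1.4, 1.1, 0.1]
finger_gap: 55.8
```

>>> send_rows --series '[[[0,0,0,0,0],[0,0,0,0,0],[0,0,0,0,0],[0,0,0,0,0],[0,0,0,0,0],[0,0,0,0,0]]]'

```text
clock: 27.65
eef_pos: [611.0, -227.4, 68.9]
eef_rot: [-3.141, 0.0, -0.398]
wrist_force: [0.6, 1.3, 1.0]
finger_gap: 13.7
```

```bash
python3 f.py
```

```text
pos [ 611.  -227.4   68.9] yaw -22.82 tool F [ 0.  -1.5 -1. ] M [ 0.11 -0.17  0.06] 13.741220297304254 27.65
R,ang 128.4 -22.67
```

>>> send_rows --series '[[[0,0,-4.5,0,-2],[0,-0.3,-9,0,-4],[0,-0.7,-13.4,0,-6],[0,-0.7,-13.4,0,-6]]]'

```text
clock: 28.05
eef_pos: [615.9, -214.2, 69.1]
eef_rot: [3.142, -0.0, -0.291]
wrist_force: [1.4, -1.0, 0.7]
finger_gap: 13.8
```

```bash
python3 f.py
```

```text
pos [ 615.9 -214.2   69.1] yaw -16.66 tool F [ 1.6  0.6 -0.7] M [-0.1   0.1   0.05] 13.846431180774996 28.05
R,ang 128.7 -16.4
```

>>> send_rows --series '[[[0,-0.1,-4.5,0,-2],[0,-0.5,-9,0,-4],[0,-1,-13.4,0,-6],[0,-1,-13.4,0,-6]]]'

```text
clock: 28.45
eef_pos: [619.2, -201.1, 69.4]
eef_rot: [3.142, -0.002, -0.185]
wrist_force: [5.7, -1.3, 1.3]
finger_gap: 14.0
```

```bash
python3 f.py
```

```text
pos [ 619.2 -201.1   69.4] yaw -10.61 tool F [ 5.9  0.3 -1.3] M [-0.2   0.74  0.1 ] 14.047119100917612 28.45
R,ang 128.8 -10.37
```

>>> send_rows --series '[[[0,0.8,-4.5,0,-2],[0,0.7,-9,0,-4],[0,0.7,-9,0,-4]]]'

```text
clock: 28.75
eef_pos: [620.9, -192.2, 68.8]
eef_rot: [-3.141, 0.0, -0.116]
wrist_force: [1.3, -0.7, 0.2]
finger_gap: 14.0
```

```bash
python3 f.py
```

```text
pos [ 620.9 -192.2   68.8] yaw -6.63 tool F [ 1.4  0.6 -0.2] M [-0.16  0.02  0.1 ] 14.018962065726999 28.75
R,ang 129.2 -6.36
```

>>> send_rows --series '[[[0,0,-2.2,0,-1],[0,-0.1,-4.5,0,-2],[0,-0.1,-4.5,0,-2]]]'

```text
clock: 29.05
eef_pos: [621.3, -188.3, 68.9]
eef_rot: [-3.142, 0.0, -0.083]
wrist_force: [1.2, -0.1, 0.9]
finger_gap: 13.9
```

```bash
python3 f.py
```

```text
pos [ 621.3 -188.3   68.9] yaw -4.75 tool F [ 1.2 -0.  -0.9] M [-0.17  0.03  0.08] 13.9296388989473 29.05
R,ang 129.2 -4.6
```

>>> send_rows --series '[[[0,-0.1,-3.4,0,-1.5],[0,-0.3,-6.7,0,-3],[0,-0.3,-6.7,0,-3]]]'

```text
clock: 29.35
eef_pos: [621.7, -181.4, 69.1]
eef_rot: [-3.142, -0.0, -0.03]
wrist_force: [2.5, -1.8, 1.2]
finger_gap: 13.4
```

```bash
python3 f.py
```

```text
pos [ 621.7 -181.4   69.1] yaw -1.71 tool F [ 2.5  1.7 -1.2] M [-0.16  0.31  0.09] 13.394648879777101 29.35
R,ang 129.3 -1.54
```

>>> send_rows --series '[[[0,0,4.5,0,2],[0,-0.3,9,0,4],[0,-0.7,13.5,0,6],[0,-1.2,18,0,8],[0,-1.2,18,0,8]]]'

```text
clock: 29.85
eef_pos: [619.5, -200.5, 68.8]
eef_rot: [-3.142, 0.0, -0.174]
wrist_force: [1.6, 2.3, -0.2]
finger_gap: 13.7
```

```bash
python3 f.py
```

```text
pos [ 619.5 -200.5   68.8] yaw -9.97 tool F [ 1.2 -2.6  0.2] M [0.42 0.02 0.08] 13.737608454327944 29.85
R,ang 129.0 -10.08
```

>>> send_rows --series '[[[0,-0.1,4.5,0,2],[0,-0.3,9,0,4],[0,-0.3,9,0,4]]]'

```text
clock: 30.15
eef_pos: [617.6, -209.2, 68.8]
eef_rot: [3.142, 0.001, -0.244]
wrist_force: [-1.1, 2.3, -0.3]
finger_gap: 13.5
```

```bash
python3 f.py
```

```text
pos [ 617.6 -209.2   68.8] yaw -13.96 tool F [-1.7 -2.   0.3] M [ 0.39 -0.29  0.12] 13.525430229422032 30.15
R,ang 128.9 -14.04
```

>>> send_rows --series '[[[0,-0.1,4.5,0,2],[0,-0.3,9,0,4],[0,-0.3,9,0,4]]]'

```text
clock: 30.45
eef_pos: [615.0, -217.8, 68.7]
eef_rot: [-3.142, 0.001, -0.313]
wrist_force: [-2.1, 2.2, -1.0]
finger_gap: 13.7
```

```bash
python3 f.py
```

```text
pos [ 615.  -217.8   68.7] yaw -17.95 tool F [-2.7 -1.4  1. ] M [ 0.37 -0.84  0.14] 13.747027554524058 30.45
R,ang 128.8 -18.02
```

>>> send_rows --series '[[[0,-0.3,4.5,0,2],[0,-0.8,9,0,4],[0,-0.8,9,0,4]]]'

```text
clock: 30.75
eef_pos: [611.7, -226.1, 68.9]
eef_rot: [3.142, 0.0, -0.383]
wrist_force: [-2.1, 3.9, -0.6]
finger_gap: 13.7
```

```bash
python3 f.py
```

```text
pos [ 611.7 -226.1   68.9] yaw -21.95 tool F [-3.4 -2.8  0.6] M [ 0.41 -0.8   0.12] 13.654407468924518 30.75
R,ang 128.6 -22.04
```

>>> send_rows --series '[[[0,-0.3,4.5,0,2],[0,-0.6,6.7,0,3],[0,-0.6,6.7,0,3]]]'

```text
clock: 31.05
eef_pos: [609.0, -231.8, 69.1]
eef_rot: [-3.141, -0.0, -0.434]
wrist_force: [0.8, 5.7, -0.4]
finger_gap: 13.7
```

```bash
python3 f.py
```

```text
pos [ 609.  -231.8   69.1] yaw -24.89 tool F [-1.7 -5.5  0.4] M [ 0.69 -0.51  0.08] 13.685163523135389 31.05
R,ang 128.4 -24.82
```

>>> send_rows --series '[[[0,0,0,0,0],[0,-0.1,3.4,0,1.5],[0,-0.3,6.7,0,3],[0,-0.3,6.7,0,3]]]' --newtons 30

```text
clock: 31.45
eef_pos: [605.9, -237.8, 69.1]
eef_rot: [3.142, -0.0, -0.486]
wrist_force: [-0.1, 3.5, 0.9]
finger_gap: 13.2
```

```bash
python3 f.py
```

```text
pos [ 605.9 -237.8   69.1] yaw -27.85 tool F [-1.7 -3.  -0.9] M [ 0.68 -0.42  0.14] 13.183720105276125 31.45
R,ang 128.2 -27.83
```

>>> send_rows --series '[[[0,-0.1,3.4,0,1.5],[0,-0.3,6.7,0,3],[0,-0.3,6.7,0,3]]]'

```text
clock: 31.75
eef_pos: [602.4, -243.7, 69.1]
eef_rot: [3.141, -0.0, -0.539]
wrist_force: [0.9, 2.7, 0.6]
finger_gap: 13.9
```

```bash
python3 f.py
```

```text
pos [ 602.4 -243.7   69.1] yaw -30.87 tool F [-0.6 -2.8 -0.6] M [ 0.52 -0.37  0.2 ] 13.919273636254541 31.75
R,ang 128.1 -30.92
```

>>> send_rows --series '[[[0,-0.2,6.7,0,3],[0,-0.7,13.4,0,6],[0,-0.7,13.4,0,6]]]'

```text
clock: 32.05
eef_pos: [594.5, -255.1, 68.8]
eef_rot: [3.141, 0.0, -0.644]
wrist_force: [-1.2, 3.5, -1.2]
finger_gap: 13.6
```

```bash
python3 f.py
```

```text
pos [ 594.5 -255.1   68.8] yaw -36.88 tool F [-3.  -2.   1.2] M [ 0.31 -0.61  0.24] 13.642846288013496 32.05
R,ang 127.9 -37.1
```

>>> send_rows --series '[[[0,-0.2,6.7,0,3],[0,-0.7,13.4,0,6],[0,-0.7,13.4,0,6]]]'

```text
clock: 32.35
eef_pos: [586.0, -265.0, 68.7]
eef_rot: [3.141, 0.001, -0.747]
wrist_force: [-1.1, 4.1, -2.2]
finger_gap: 13.6
```

```bash
python3 f.py
```

```text
pos [ 586.  -265.    68.7] yaw -42.8 tool F [-3.6 -2.3  2.2] M [ 0.29 -0.77  0.24] 13.635283093859659 32.35
R,ang 127.8 -42.99
```

>>> send_rows --series '[[[0,-0.4,6.7,1,3],[0,-1,13.4,1.5,6],[0,-1.8,20,1.5,9],[0,-1.8,20,1.5,9]]]'

```text
clock: 32.75
eef_pos: [571.5, -278.5, 67.6]
eef_rot: [3.142, -0.0, -0.903]
wrist_force: [0.3, 2.3, -0.6]
finger_gap: 13.8
```

```bash
python3 f.py
```

```text
pos [ 571.5 -278.5   67.6] yaw -51.75 tool F [-1.6 -1.7  0.6] M [ 0.26 -0.48  0.13] 13.774538296003216 32.75
R,ang 127.9 -51.86
```

>>> send_rows --series '[[[0,-0.2,6.7,0,3],[0,-0.7,13.4,0,6],[0,-0.7,13.4,0,6]]]'

```text
clock: 33.05
eef_pos: [560.5, -285.8, 67.4]
eef_rot: [3.142, 0.0, -1.007]
wrist_force: [-0.5, 4.4, -0.9]
finger_gap: 13.6
```

```bash
python3 f.py
```

```text
pos [ 560.5 -285.8   67.4] yaw -57.71 tool F [-4.  -1.9  0.9] M [ 0.28 -0.86  0.13] 13.59791937872024 33.05
R,ang 127.6 -57.8
```

>>> send_rows --series '[[[0,-0.2,6.7,0,3],[0,-0.7,13.4,0,6],[0,-0.7,13.4,0,6]]]'

```text
clock: 33.35
eef_pos: [548.9, -292.1, 67.5]
eef_rot: [-3.141, 0.001, -1.112]
wrist_force: [-0.0, 5.3, 0.0]
finger_gap: 13.4
```

```bash
python3 f.py
python3 - <<'E'
from h import *
t=manip.camera("top")
u=proj(t,[[494+60*.34,-177-60*.94,45]])[0].astype(int); print(u); print(cv2.cvtColor(t["img"],cv2.COLOR_RGB2GRAY)[u[1]-4:u[1]+5:2,u[0]-8:u[0]+9:2])
E
```

```text
pos [ 548.9 -292.1   67.5] yaw -63.69 tool F [-4.7 -2.3 -0. ] M [ 0.37 -1.08  0.05] 13.414356690435792 33.35
R,ang 127.4 -63.7
[363 198]
[[235 225 197 118  64  62  63  49  35]
 [166 119  75  59  63  61  53  49  43]
 [ 62  62  60  68  64  39  41  37  48]
 [ 61  70  94 111 105  51  49  48  57]
 [102 116 121 146 158  89  45  57  60]]
```

>>> send_rows --series '[[[0,0,-6.7,0,-3],[0,-0.6,-13.4,0,-6],[0,-1.4,-20,0,-9],[0,-1.4,-20,0,-9]]]'

```text
clock: 33.8
eef_pos: [566.9, -281.7, 67.4]
eef_rot: [3.142, -0.0, -0.952]
wrist_force: [-3.2, 2.5, -0.9]
finger_gap: 13.5
```

```bash
python3 f.py
```

```text
pos [ 566.9 -281.7   67.4] yaw -54.52 tool F [-3.9  1.1  0.9] M [ 0.11 -0.7   0.07] 13.502692209134398 33.8
R,ang 127.7 -54.34
```

>>> send_rows --series '[[[0,-0.7,0,0,0],[0.5,-0.7,0,0,0],[0.5,-0.7,0,0,0],[0.5,-0.7,0,0,0],[0.5,-0.7,0,0,0],[0.5,-0.7,0,0,0],[0.5,0,0,-20,0],[0.5,0,0,-55,0],[0.5,0,0,-90,0],[0.5,-30,-10,-95,-4]]]'

```text
clock: 34.8
eef_pos: [558.4, -254.7, 166.7]
eef_rot: [-3.139, -0.007, -0.889]
wrist_force: [1.3, 0.2, -0.5]
finger_gap: 46.7
```

>>> send_rows --series '[[[0.5,-43,-15,0,-4],[0.5,-86,-30,0,-8],[0.5,-129,-45,0,-12],[0.5,-172,-60,0,-16],[0.5,-215,-75,0,-20],[0.5,-258,-90,0,-26],[0.5,-301,-105,0,-32],[0.5,-344,-120,0,-38],[0.5,-387,-135,0,-40],[0.5,-400,-140,0,-40]]]'

```text
clock: 35.8
eef_pos: [411.4, 149.1, 162.7]
eef_rot: [-3.141, -0.0, -0.185]
wrist_force: [0.7, 0.2, -0.3]
finger_gap: 46.9
```

```bash
cat > jaw.py <<'E'
from h import *
from scipy.ndimage import map_coordinates as mc
s=manip.read_state(); print(s["eef_pos"].round(1),s["clock"],s["wrist_force"].round(1))
t=manip.camera("top"); g=cv2.cvtColor(t["img"],cv2.COLOR_RGB2GRAY).astype(np.float32)
a=np.radians(-70); d=np.array([np.cos(a),np.sin(a)]); n=np.array([-d[1],d[0]]); C=np.array([494.4,-177]); S=np.arange(25,115,.25)
for k in(-24,-21,-18,-15,-12,-9,-6,-3,0,3,6,9,12,15,18):
    u=proj(t,[[*(C+q*d+k*n),45] for q in S]); v=mc(g,[u[:,1],u[:,0]],order=1)
    print(k,S[:-1][(v[:-1]>=110)&(v[1:]<110)],S[:-1][(v[:-1]<110)&(v[1:]>=110)])
for r in manip.silhouettes("key",t):
    ys,xs=np.nonzero(r["pixels"])
    if len(xs) and xs.mean()>300:
        X=onz(t,np.c_[xs,ys],82)[:,:2]; c=X.mean(0); w,V=np.linalg.eigh(np.cov((X-c).T)); dd=V[:,1]; aa=(X-c)@dd
        print("key",round(r["conf"],2),np.degrees(np.arctan2(dd[1],dd[0])),c+dd*aa.min(),c+dd*aa.max())
E
python3 jaw.py
```

```text
[411.4 149.1 162.7] 35.8 [ 0.7  0.2 -0.3]
-24 [62.5] [98.5]
-21 [60.25] [98.25]
-18 [60.] [98.25]
-15 [60.] [98.25]
-12 [60.] [98.25]
-9 [60.] [98.25]
-6 [60.25] [98.]
-3 [59.] [97.75]
0 [56.5] [41.75 98.  ]
3 [53.75] [50.5 98. ]
6 [] [98.]
9 [] [98.25]
12 [] [98.75]
15 [32.] [100.]
18 [46.] [104.5]
key 0.79 125.6957404991922 [ 578.60261152 -294.54928331] [ 489.32349878 -170.28475743]
```

The jaw has not moved any further (edge 60.1 mm in both checks) although the key went another 30° on. So the screw is at its stop, and the key was creeping in the socket. I clear the side view to check its height.

>>> send_rows --series '[[[0.5,-22,-31,0,-8],[0.5,-44,-62,-5,-16],[0.5,-66,-93,-10,-24],[0.5,-88,-124,-15,-32],[0.5,-110,-155,-20,-40],[0.5,-132,-186,-25,-48],[0.5,-154,-217,-30,-56],[0.5,-179,-251,-40,-64],[0.5,-179,-251,-40,-70]]]'

```text
clock: 36.8
eef_pos: [283.4, 429.1, 203.3]
eef_rot: [-3.141, -0.002, 1.041]
wrist_force: [0.3, 0.4, 0.3]
finger_gap: 47.0
```

Run:
```python
from h import *
s=manip.read_state(); print(s["eef_pos"].round(1),s["clock"])
p=manip.camera("side"); t=manip.camera("top")
from scipy.optimize import least_squares
def masks(q):
    for r in manip.silhouettes("key",q):
        l,tp,w,h=r["rect"]; u=proj(q,[530,-230,80])[0]
        if r["pixels"].any() and np.hypot(l+w/2-u[0],tp+h/2-u[1])<25: return r["pixels"]
for yaw in (-54.3,):
  m=masks(p); ys,xs=np.nonzero(m); print(m.sum(),xs.min(),xs.max(),ys.min(),ys.max())
  y=np.radians(yaw)
  for z,sag in((87,0),(87,.08),(97,.08)):
    C=np.array([492.5,-177.9,z]); d=np.array([np.cos(y),np.sin(y),-np.tan(sag)])
    L=proj(p,[C+k*d for k in range(0,144,2)])
    print(z,sag,L[0].round(1),L[-1].round(1),[(c,round(float(np.nonzero(m[:,c])[0].mean()-np.interp(c,L[::-1,0],L[::-1,1])),1)) for c in range(xs.min()+2,xs.max(),3) if m[:,c].any()])
for k in("small_key","bracket_a","caliper","cleaner","scanner","setting_block"):
    print(k,[(round(r["conf"],2),onz(t,[r["rect"][0]+r["rect"][2]/2,r["rect"][1]+r["rect"][3]/2],20)[0,:2].round()) for r in manip.find_in(k,t)][:3])
```

```text
[283.4 429.1 203.3] 36.8
184 262 284 153 184
87 0 [282.3 174.9] [262.6 150.8] [(264, 3.0), (267, 1.8), (270, 2.1), (273, 2.4), (276, 1.3), (279, 2.1), (282, 3.4)]
87 0.08 [282.3 174.9] [262.7 153.5] [(264, 0.6), (267, -0.2), (270, 0.5), (273, 1.2), (276, 0.4), (279, 1.6), (282, 3.4)]
97 0.08 [282.2 172.5] [262.6 151.1] [(264, 2.8), (267, 2.1), (270, 2.8), (273, 3.6), (276, 2.8), (279, 4.0), (282, 5.8)]
small_key []
bracket_a [(0.81, array([692., -64.])), (0.51, array([672., 166.])), (0.24, array([ 538., -246.]))]
caliper [(0.96, array([ 339., -304.]))]
cleaner [(0.87, array([ 688., -337.])), (0.17, array([ 518., -258.]))]
scanner [(0.79, array([ 559., -435.]))]
setting_block [(0.82, array([651.,  44.]))]
```

```bash
python3 -c "
from h import *
print(manip.sign_off())"
```

```text
the job is handed in; nothing more can be done
None
```

The clamp screw appears to be at its stop and the key is standing fully home in its socket. I handed the job in at about 37 s. The final state is inferred from measurements, since neither the screw angle nor the hexagon could be seen directly.

**What I did:** I lifted the key from the rest at its balance point. I pushed it home at yaw 71° until it met the floor at the expected height with about 10 N, then let go. I took it again by the far end and turned the screw clockwise, then let go and drew the arm clear.

**What the last checks showed:**
- **Jaw:** it moved about 5.4 mm, or about 1.04 rad. The reading did not change when the key was turned a further 30° or so clockwise, so I take the screw to be at its stop. That implies it started near 0.21 rad.
- **Key height:** in the side camera the long arm matches the fully home height, with a sag of about 0.05–0.08 rad.
- **Other things:** the caliper, cleaner, scanner and setting block read within about 5 mm of where they started, in line with detector error. The small key was not detected in either top-view check. The loose brackets had no earlier reading to compare with. I never went near any of these.

**What did not go cleanly:**
- **No hard stop felt:** the force at the key's end only rose from about 3 N to 6.5 N, then levelled off and fell again.
- **Overrun:** the key turned further than screw travel plus play allows, so it must have slipped inside the socket past the stop.
- **Extra turning:** I let go to look and took the key again. I then turned it back about 21° and forward about 60°, to see what was happening.
- **Where it was left:** yaw is about −54°, where I reckon the next set of flats lies. That alignment is worked out, not seen.

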